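# Rack the candy moulds, latch the keeper and wind the timer

## Robot

A 6-joint arm with a two-finger parallel gripper is mounted at the origin on the work surface. World frame = base frame: x ahead of the robot, y to its left, z up, the work surface at z = 0. Lengths are in mm, angles in rad, forces in N, time in s.
With the tool pointing down it reaches from about 250 to 800 mm from the base axis. Payload 8.5 kg.
Tool frame: the origin (TCP) lies at the very end of the fingers, on their centre line; the grasp point (between the pads) lies 19 mm behind it; x points along the fingers, y is the direction in which the jaws open and shut, and the axes are right-handed (so a half turn about x gives the same grasp; the last joint's range is limited). The gripper opens to 85 mm and grips with 20 to 120 N. Pads are 22 mm wide; open, the fingers measure 114 mm over their backs; the gripper's body (76 mm by 85 mm) begins 54 mm behind the grasp point. The pads swing forward as they close: fully open they stand 13 mm farther back than shut.
Start: joints at [-1.18, 0.238, -0.013, 1.319, 0, 1.571], TCP at [199.967, -485.374, 193.276] pointing down, gripper open.
Joint ranges: [-2.66, 2.66], [-1.03, 1.9], [-1.14, 1.46], [-1.82, 2.27], [-1.45, 1.34], [-3.14, 3.14]. Speed limits (rad/s): [2.22, 2.22, 2.79, 3.14, 3.14, 3.14].

## Interface

Orientations are given as a unit quaternion [x, y, z, w].
In Python, from rig import arm gives the robot as it stands.
- The arm moves only by the tool step_arm, never from a script. Its argument "targets" is one flat list of numbers, 5 for each row, row after row: the shift along the tool's x, y, z in mm, then the turn about the tool's x in rad, then the closure, from -1 (fully open) to 1 (shut). In form: [tx, ty, tz, yaw, grip, tx, ty, tz, yaw, grip, ...]. A call has 1 to 12 rows; each row is the pose to reach, as a shift and turn from the pose commanded when the call began, along the tool's axes at that moment; what a row does not reach only later rows make up. A row lasts 1/12 s, in which the tool goes at most 41.7 mm and 7.16 degrees, less where a joint would pass 70% of its speed; a pose out of reach is approached as far as the arm can. A call with a gripper value outside its range is refused whole. The fingers move at their own pace and stop on an object; "newtons" is the grip in N (left out, the last holds). Time passes only in rows, so rows that repeat a pose let the fingers close. It gives the time, the measured TCP pose, the force and the opening at its end, in the units of the state.
- arm.state(): the state, without advancing time (a new reading comes with each control period).
- arm.get_image(name): name is "scene" or "side" or "wrist"; returns a dict with "color" (384x512x3 uint8, red, green, blue), "depth" (384x512 float32, mm along the optical axis (not along the pixel's ray), 0 where there is no reading), "fx", "fy", "cx", "cy" (pixels), "k1" (the pictures are not rectified: a ray, as slopes to the right and down, at radius r is drawn at 1 + k1 r^2 times it, then the intrinsics apply), "eye" and "rotation" of the camera in the world; the wrist camera has in their place "T_tool_cam" (4x4, takes a point from camera to tool coordinates, whose origin is the TCP and whose axes are the tool frame's). Camera axes: x right, y down, z forward; pixel columns grow to the right and rows downward; lengths in mm; the calibration is good to about 2 mm. A picture is of the moment at which its call begins: read the wrist's pose just before it.
- arm.job_done(): hands the job in, once; it reports no verdict.
The state is a dict: "t": time; "joints": joint angles; "qvel": joint speeds; "effort": joint torques, N m; "eef_pos": TCP position; "eef_rot": TCP orientation; "force": force on the tool from outside, world axes, zero at the start; "moment": the same for the moment, N m; "finger_gap": finger opening in mm.
Only numpy, scipy, OpenCV 4.12 (cv2) and the standard library are available. Lean on these libraries where they do the work, as an engineer would, in place of code of your own. Each camera call takes 0.05 s, during which the arm holds its last target. There are 200 camera calls.

## Task

Put this batch of candy to set. Swing the keeper bar that hangs over the rack out of the way, stand every middle-size mould (46 mm across; there are two to four of them among smaller and larger ones) upright in the trough of the rack, flat on its floor, then swing the bar fully shut over them until it snaps into its catch. After that, wind the timer's key clockwise until it is fully wound, and leave the other moulds and everything else on the table where they are.

Things in the scene. Friction and masses are not known exactly. Their poses are not given: they have to be found in the camera images.
- rack: aluminium setting rack, fixed to the table. Origin: underside, middle of its trough; x runs along the trough from the hinge end to the catch end, y across, z up. The trough is 208 mm long (x -104 to 104 mm) and 54 mm wide inside; its floor is 10 mm above the table and its low walls, 6 mm thick, rise 8 mm above the floor. Up to four middle-size moulds stand in it in one row, e.g. at x = -78, -26, 26, 78 mm, y = 0
- keeper (a joint): angle of the rack's keeper bar in rad: 0 = fully shut, lying along the trough (along rack +x) 4 mm above the moulds' lids; grows to 1.9 as it swings out horizontally towards rack +y (anticlockwise seen from above). It starts part-open (1.2 rad leaves the trough free) and stays where it is left. A sprung ball in the catch must be pushed past at about 0.05 to 0.02 rad (some 5 N at the knob); then it snaps the bar against its stop at 0
- keeper_knob (a point): middle of the upright round wooden knob, 16 mm across and 32 mm high, on the bar's free end; 244 mm from the hinge axis, 68 mm above the table. The steel bar is 18 mm wide and 8 mm thick, its underside 44 mm and its top 52 mm above the table
- keeper_hinge (a point): point on the keeper's upright hinge axis at the bar's height (rack x = -126 mm, y = 0); post 26 mm across, top 58 mm above the table
- key (a joint): turn of the timer's winding key in rad: 0 = run down, 7.2 = fully wound, at its stop; grows clockwise seen from above. A light spring resists (under 0.12 N m), and the ratchet holds the key wherever it is let go
- key_grip (a point): middle of the key's upright flat steel wing, 40 mm long (its x), 10 mm thick (its y), 26 mm high, 67 mm above the table. It stands over a round white clockwork timer, 76 mm across, 40 mm high, fixed to the table; turns with the key, its z is the key's axis
- mould1_c (a point): closed round aluminium candy mould of the MIDDLE size, 46 mm across, 30 mm high; point at its centre, half-way up (15 mm above its foot), z along its axis. Stands on the table at the start; may be absent
- mould2_c (a point): closed round aluminium candy mould of the MIDDLE size, 46 mm across, 30 mm high; point at its centre, half-way up (15 mm above its foot), z along its axis. Stands on the table at the start; may be absent
- mould3_c (a point): closed round aluminium candy mould of the MIDDLE size, 46 mm across, 30 mm high; point at its centre, half-way up (15 mm above its foot), z along its axis. Stands on the table at the start; may be absent
- mould4_c (a point): closed round aluminium candy mould of the MIDDLE size, 46 mm across, 30 mm high; point at its centre, half-way up (15 mm above its foot), z along its axis. Stands on the table at the start; may be absent
- small1_c (a point): look-alike mould of the SMALL size, 36 mm across, 30 mm high; point at its centre. Not wanted: leave it where it stands
- small2_c (a point): look-alike mould of the SMALL size, 36 mm across, 30 mm high; point at its centre. Not wanted: leave it where it stands
- large1_c (a point): look-alike mould of the LARGE size, 56 mm across, 30 mm high; point at its centre. Not wanted: leave it where it stands
- large2_c (a point): look-alike mould of the LARGE size, 56 mm across, 30 mm high; point at its centre. Not wanted: leave it where it stands
- cutter_c (a point): bystander: open steel cutter ring, 52 mm across, 16 mm high, among the moulds; point at its centre
- press: bystander: flat steel hand press, 64 mm across, 24 mm high, beside the rack, lower than the keeper bar; origin under its centre
- pick_pot: bystander: clear pot of wooden picks, 58 mm across, 82 mm high with the picks; origin under its centre
- tongs: bystander: steel tongs lying flat, about 180 mm long, 10 mm high
- phone: bystander: black phone lying flat, 145 x 70 x 9 mm; origin under its centre
- ladle: bystander: ladle lying flat, near the table's side

How it is judged:
By the outcome, as a careful person would: the job done as asked, in the order asked, and still so for the second after the job is handed in, with the robot touching nothing.
Of mould1, mould2, mould3, mould4 only 2 to 4 are there at a start; the rules pass over those that are not, and their reading is None.
At some moment in a run one of mould1, mould2, mould3, mould4 may be knocked a few centimetres aside while the robot is not near it.
Once in a run the grip may slacken for a moment while it holds something.
It also fails if it takes over 210 s, if anything falls off the work surface, if the arm or the gripper's body presses on something with over 40 N, if the wrist force passes 120 N, or if a joint passes its speed limit or range.

## Working session

There is one attempt and no reset: what is moved stays moved. The work goes in short steps, Python scripts to look and compute and a tool call to move; the robot and the scene stay as the last step left them, time stands still between calls to the robot, and variables do not carry over. Pictures are saved under pics/ and viewed, about 12 in all and at most 16, crops included, and the job is handed in when it is done.

Besides the shell and the picture viewer there is one more tool, called after "Emit:" as name(argument=value, ...) on one line, values as JSON. step_arm: Moves the arm, as the interface text tells. Its arguments: {"type":"object","properties":{"targets":{"type":"array","items":{"type":"number"}},"newtons":{"type":"number"}},"required":["targets"]}

```bash
ls; mkdir -p pics; cat > h.py <<'E'
import numpy as np, cv2
from rig import arm
from scipy.spatial.transform import Rotation as R
def cam(n):
    s=arm.state(); d=arm.get_image(n)
    if n=="wrist":
        T=np.eye(4);T[:3,:3]=R.from_quat(s["eef_rot"]).as_matrix();T[:3,3]=s["eef_pos"]
        T=T@np.array(d["T_tool_cam"]); d["eye"]=T[:3,3]; d["rotation"]=T[:3,:3]
    d["eye"]=np.array(d["eye"]);d["rotation"]=np.array(d["rotation"]).reshape(3,3)
    return d
def save(d,n): cv2.imwrite("pics/"+n,cv2.cvtColor(d["color"],cv2.COLOR_RGB2BGR))
def slopes(d,uv):
    uv=np.asarray(uv,float).reshape(-1,2)
    K=np.array([[d["fx"],0,d["cx"]],[0,d["fy"],d["cy"]],[0,0,1.]])
    return cv2.undistortPoints(uv[:,None],K,np.array([d["k1"],0,0,0.]))[:,0]
def plane(d,uv,z):
    s=slopes(d,uv); r=np.c_[s,np.ones(len(s))]@d["rotation"].T
    return d["eye"]+r*((z-d["eye"][2])/r[:,2])[:,None]
def cloud(d):
    h,w=d["depth"].shape; u,v=np.meshgrid(np.arange(w),np.arange(h))
    s=slopes(d,np.c_[u.ravel(),v.ravel()]); z=d["depth"].ravel()[:,None]
    return (d["eye"]+(np.c_[s,np.ones(len(s))]*z)@d["rotation"].T).reshape(h,w,3)
def px(d,P):
    K=np.array([[d["fx"],0,d["cx"]],[0,d["fy"],d["cy"]],[0,0,1.]])
    Rm=d["rotation"].T; return cv2.projectPoints(np.asarray(P,float).reshape(-1,3),cv2.Rodrigues(Rm)[0],-Rm@d["eye"],K,np.array([d["k1"],0,0,0.]))[0][:,0]
E
python3 - <<'E'
from h import *
for n in("scene","side","wrist"):
    d=cam(n);save(d,n+"0.png");print(n,d["eye"],d["rotation"][:,2],d["fx"],d["k1"])
s=arm.state();print(s["eef_rot"],R.from_quat(s["eef_rot"]).as_matrix())
a=[cv2.imread(f"pics/{n}0.png") for n in("scene","side")]
E
```

```text
picsTraceback (most recent call last):
  File "<stdin>", line 3, in <module>
  File "h.py", line 9, in cam
    d["eye"]=np.array(d["eye"]);d["rotation"]=np.array(d["rotation"]).reshape(3,3)
                                              ~~~~~~~~~~~~~~~~~~~~~~~~~~~~~~~^^^^^
ValueError: cannot reshape array of size 4 into shape (3,3)
```

Rotation is a quaternion.

```bash
sed -i 's/d\["rotation"\]=np.array(d\["rotation"\]).reshape(3,3)/r=np.array(d["rotation"]); d["rotation"]=r if r.size==9 else R.from_quat(r).as_matrix()/' h.py
python3 - <<'E'
from h import *
for n in("scene","side","wrist"):
    d=cam(n);save(d,n+"0.png");print(n,d["eye"],d["rotation"][:,2],d["fx"],d["k1"])
s=arm.state();print(s["t"],s["eef_rot"],R.from_quat(s["eef_rot"]).as_matrix(),s["finger_gap"])
E
```

```text
scene [1075.85169818  522.43835617 1064.36617647] [-0.439925   -0.40894421 -0.799519  ] 392.8357899381692 0.001447300017358503
side [ 265.59892246 -813.26939916  801.22718923] [ 0.2325059   0.73178224 -0.64065261] 355.4337744515507 -0.0326964571086703
wrist [ 273.45284817 -454.00433611  373.31014237] [-0.28673222 -0.11767493 -0.95075615] 314.1301117320301 -0.02959740850707468
0.2 [-0.69359512 -0.13759148  0.6937079  -0.13698086] [[-3.24122103e-04  3.80914961e-01 -9.24610019e-01]
 [ 8.16151639e-04 -9.24609659e-01 -3.80915099e-01]
 [-9.99999614e-01 -8.78084985e-04 -1.11979429e-05]] 85.51854435939073
```

View pics/scene0.png

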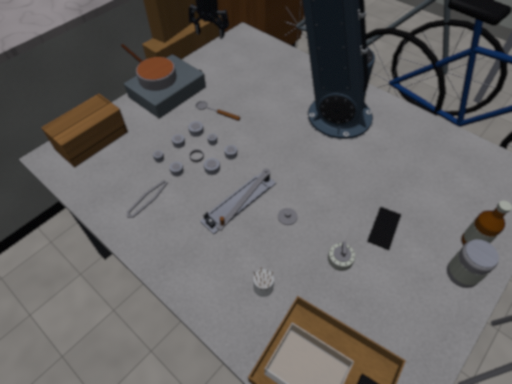

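View pics/side0.png

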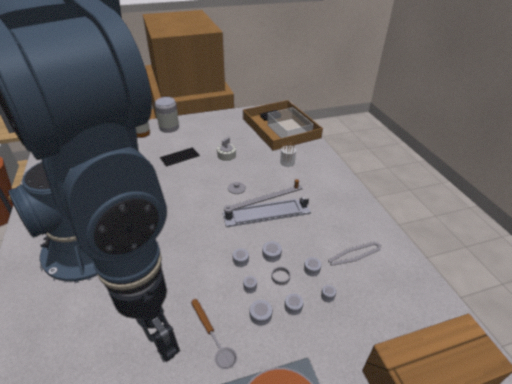

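The scene picture shows seven moulds around (155–235, 125–170), the ring at (196,156), the rack at (240,200) with the keeper part-open (knob ~(223,220)), the timer at (342,255) and the press at (288,216). In the side view, the keeper hinge is at (229,214), the catch at (304,202) and the knob at (297,184). Next I'll measure rough positions from depth.

```bash
python3 - <<'E'
from h import *
for n in("scene","side"):
    d=cam(n);P=cloud(d);z=P[...,2]
    print(n,"table z",np.median(z[(abs(P[...,0]-400)<250)&(abs(P[...,1]+50)<250)]))
    for lo,hi in((22,38),(45,110)):
        m=((z>lo)&(z<hi)&(P[...,0]>150)&(P[...,0]<800)&(abs(P[...,1])<450)&(d["depth"]>0)).astype(np.uint8)
        k,l,st,c=cv2.connectedComponentsWithStats(m)
        for i in range(1,k):
            if st[i,4]>12:
                q=P[l==i];print(lo,c[i].round(),st[i,4],np.median(q,0).round(),np.ptp(q,0).round(),)
E
```

```text
scene table z 1.0722036835484232
22 [195. 126.] 138 [ 433. -360.   29.] [55. 58. 14.]
22 [211. 137.] 67 [ 431. -274.   29.] [37. 37. 12.]
22 [177. 139.] 104 [ 519. -361.   29.] [46. 48. 13.]
22 [230. 150.] 109 [ 432. -178.   29.] [45. 45. 11.]
22 [157. 154.] 71 [ 615. -357.   29.] [34. 38. 14.]
22 [211. 164.] 171 [ 524. -182.   29.] [55. 57. 12.]
22 [175. 167.] 120 [ 612. -266.   29.] [46. 46. 13.]
22 [267. 177.] 17 [442.   4.  32.] [17. 10. 15.]
22 [287. 213.] 21 [504. 141.  25.] [18. 16.  5.]
22 [209. 220.] 67 [691. -22.  31.] [20. 37. 15.]
22 [340. 257.] 297 [531. 355.  35.] [76. 74. 15.]
22 [263. 291.] 44 [755. 256.  29.] [37. 43. 16.]
22 [315. 311.] 98 [700. 395.  30.] [ 29. 113.  16.]
22 [287. 315.] 23 [760. 345.  31.] [67. 10. 15.]
22 [303. 336.] 60 [773. 408.  30.] [26. 77. 15.]
45 [242. 200.] 480 [578.  12.  51.] [276.  58.  41.]
45 [343. 248.] 71 [521. 351.  77.] [34. 28. 35.]
45 [263. 279.] 378 [736. 240.  62.] [56. 56. 40.]
45 [306. 309.] 157 [704. 358.  49.] [111. 116.   9.]
45 [304. 332.] 133 [773. 406.  60.] [35. 80. 22.]
side table z 1.2610982815924103
22 [281. 133.] 
[... 356 characters left out ...]
. -187.   31.] [55. 56. 12.]
22 [240. 255.] 188 [ 425. -185.   31.] [45. 45. 12.]
22 [312. 264.] 197 [ 606. -271.   30.] [44. 45. 14.]
22 [249. 282.] 143 [ 425. -278.   30.] [34. 36. 11.]
22 [328. 291.] 143 [ 610. -362.   30.] [34. 34. 12.]
22 [294. 302.] 249 [ 512. -366.   31.] [45. 44. 13.]
22 [260. 310.] 386 [ 427. -365.   31.] [55. 54. 12.]
22 [198. 308.] 19 [ 284. -309.   22.] [13. 24.  2.]
45 [284. 129.] 75 [772. 390.  58.] [40. 80. 24.]
45 [277. 136.] 71 [719. 347.  49.] [114. 117.   8.]
45 [225. 142.] 62 [513. 349.  70.] [35. 33. 36.]
45 [288. 151.] 168 [726. 228.  63.] [56. 63. 41.]
45 [263. 198.] 474 [554.   9.  52.] [273.  60.  41.]
45 [305. 200.] 17 [683. -39.  51.] [17.  7.  9.]
```

Three middle moulds: about (432,-178), (515,-363) and (609,-268). Rack yaw is about -0.1 rad. Next I'll move to an overview with the wrist camera, jaws across the rack.

Emit:
step_arm(targets=[-107,-126,-441,0.49,-1,-107,-126,-441,0.49,-1,-107,-126,-441,0.49,-1,-107,-126,-441,0.49,-1,-107,-126,-441,0.49,-1,-107,-126,-441,0.49,-1,-107,-126,-441,0.49,-1,-107,-126,-441,0.49,-1,-107,-126,-441,0.49,-1,-107,-126,-441,0.49,-1,-107,-126,-441,0.49,-1,-107,-126,-441,0.49,-1], newtons=40)

```text
t: 1.3
eef_pos: [562.0, -198.4, 300.8]
eef_rot: [0.707, -0.034, -0.706, -0.035]
force: [0.0, -0.1, 0.3]
finger_gap: 85.4
```

Emit:
step_arm(targets=[0,0,0,0,-1,0,0,0,0,-1,0,0,0,0,-1])

```text
t: 1.55
eef_pos: [559.4, -200.9, 299.9]
eef_rot: [-0.706, 0.035, 0.707, 0.035]
force: [0.2, -0.6, -0.6]
finger_gap: 85.5
```

```bash
cat >> h.py <<'E'
def go(p,yaw=None):
    """print tool shift to world TCP p, and turn so tool y points at angle yaw"""
    s=arm.state();M=R.from_quat(s["eef_rot"]).as_matrix()
    sh=M.T@(np.asarray(p,float)-s["eef_pos"]); a=np.arctan2(M[1,1],M[0,1])
    print("go",np.round(p,1),"shift",sh.round(1),"yaw now",round(a,3),"turn",None if yaw is None else round((a-yaw+np.pi)%(2*np.pi)-np.pi,3))
E
python3 - <<'E'
from h import *
s=arm.state();print(s["t"],s["eef_pos"],np.round(s["joints"],2));M=R.from_quat(s["eef_rot"]).as_matrix();print(M.round(3))
d=cam("wrist");save(d,"w1.png");P=cloud(d);z=P[...,2];print(d["eye"])
for lo,hi in((24,38),(39,56),(57,110)):
    m=((z>lo)&(z<hi)&(P[...,0]>150)&(P[...,0]<800)&(abs(P[...,1])<450)&(d["depth"]>0)).astype(np.uint8)
    k,l,st,c=cv2.connectedComponentsWithStats(m)
    for i in range(1,k):
        if st[i,4]>40:
            q=P[l==i];(r,rad)=cv2.minEnclosingCircle(q[:,:2].astype(np.float32));print(lo,c[i].round(),st[i,4],np.median(q,0).round(1),np.array(r).round(1),round(2*rad,1),np.ptp(q,0).round())
E
```

```text
1.55 [ 559.38854147 -200.93455396  299.8607809 ] [-0.34  0.36  0.43  1.64 -0.    2.9 ]
[[-0.001 -0.099 -0.995]
 [ 0.    -0.995  0.099]
 [-1.    -0.     0.001]]
[ 638.70148133 -207.83557719  480.27498613]
24 [114.  65.] 225 [685.8 -19.3  31.8] [687.  -22.5] 38.5 [19. 36. 11.]
24 [367.  95.] 563 [ 612.8 -358.3   30.3] [ 612.9 -358.8] 36.3 [35. 35.  9.]
24 [302. 104.] 844 [ 609.6 -267.8   30.2] [ 609.1 -268. ] 45.5 [44. 45.  9.]
24 [369. 162.] 733 [ 517.2 -361.6   30. ] [ 515.9 -362.5] 46.4 [45. 44.  9.]
24 [249. 171.] 1062 [ 521.4 -183.7   30. ] [ 520.1 -183.4] 55.9 [55. 55.  8.]
24 [368. 216.] 930 [ 431.1 -360.1   30.1] [ 429.4 -360.4] 55.8 [55. 54. 10.]
24 [313. 222.] 385 [ 428.7 -274.3   29.7] [ 427.4 -274.9] 35.9 [36. 35.  8.]
24 [253. 227.] 612 [ 430.  -179.8   29.9] [ 428.3 -179.8] 45.6 [45. 44. 10.]
24 [148. 230.] 66 [443.7 -16.   30.2] [438.8  -9.9] 23.7 [20. 16. 14.]
39 [123.  62.] 111 [686.3 -39.   50.8] [686.3 -37.5] 17.0 [16.  6. 15.]
39 [107. 154.] 2772 [571.9  10.8  51.4] [559.7  11.7] 278.1 [276.  58.  16.]
57 [66. 75.] 285 [677.   22.3  82. ] [677.   26.3] 17.4 [15. 17. 29.]
```

View pics/w1.png

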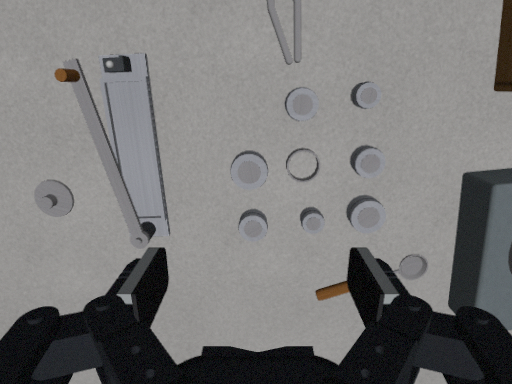

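The wrist view shows the trough running from (125,60) to (155,235), the hinge cap at (139,240), the knob at (67,75), the press at (53,198), and all moulds with sizes clearly separated by depth.

```bash
python3 - <<'E'
from h import *
d=cam("wrist");P=cloud(d);z=P[...,2]
h=plane(d,[[140,240]],58)[0];k=plane(d,[[66.5,75]],80)[0];print("hinge",h,"knob",k,np.hypot(*(k-h)[:2]),np.hypot(*(np.array([677,22.3])-h[:2])))
m=((z>5)&(z<22)&(P[...,0]>420)&(P[...,0]<700)&(P[...,1]>-90)&(P[...,1]<40)&(d["depth"]>0)).astype(np.uint8)
n,l,st,c=cv2.connectedComponentsWithStats(m)
for i in range(1,n):
    if st[i,4]>300:
        q=P[l==i];print(st[i],cv2.minAreaRect(q[:,:2].astype(np.float32)),np.median(q[:,2]))
        for lo,hi in((5,12.5),(14,22)):
            r=q[(q[:,2]>lo)&(q[:,2]<hi)];print(lo,len(r),cv2.minAreaRect(r[:,:2].astype(np.float32)))
# post top pixels
m=(z>54)&(z<64)&(P[...,0]<470)&(P[...,0]>400)&(P[...,1]>-40)&(P[...,1]<40);print(m.sum(),cv2.minEnclosingCircle(P[m][:,:2].astype(np.float32)))
E
```

```text
hinge [438.13591668 -11.40235346  58.        ] knob [676.10752029  20.66660385  80.        ] 240.1226814493748 241.22997103749563
[  99   53   71  183 6971] ((561.7323608398438, -13.884876251220703), (68.10787963867188, 280.3398132324219), 86.10482788085938) 9.997117096591353
5 5429 ((561.357177734375, -15.537853240966797), (66.22679138183594, 280.2860412597656), 86.71232604980469)
14 1427 ((557.8162841796875, -13.616634368896484), (68.107421875, 259.8550720214844), 86.10353088378906)
33 ((435.882568359375, -5.941379070281982), 5.029560089111328)
```

Emit:
step_arm(targets=[180,-188,-38,0,1,180,-188,-38,0,1,180,-188,-38,0,1,180,-188,-38,0,1,180,-188,-38,0,1,180,-188,-38,0,1,180,-188,-38,0,1,180,-188,-38,0,1,180,-188,-38,0,1,180,-188,-38,0,1,180,-188,-38,0,1,180,-188,-38,0,1])

```text
t: 2.65
eef_pos: [615.5, -37.2, 122.0]
eef_rot: [0.708, -0.019, -0.706, -0.029]
force: [1.2, -0.5, -0.0]
finger_gap: -0.1
```

```bash
python3 - <<'E'
from h import *
s=arm.state();print(s["t"],s["eef_pos"],s["finger_gap"],s["force"]);M=R.from_quat(s["eef_rot"]).as_matrix()
H=np.array([436,-6.])
go([616,-18,36])
for lst in(np.linspace(0,.6,13)[1:],np.linspace(.6,1.2,13)[1:]):
    f0=lst[0]-.05
    for f in lst:
        p0=H+180*np.array([np.cos(f0-.068),np.sin(f0-.068)]);p=H+180*np.array([np.cos(f-.068),np.sin(f-.068)])
        print((M.T@np.r_[p-p0,0]).round(1).tolist(),p.round())
E
```

```text
2.65 [615.49691985 -37.15329399 121.97813945] -0.09706688347099364 [ 1.19059292 -0.53960723 -0.04399865]
go [616 -18  36] shift [ 86.3 -17.8   1. ] yaw now -1.639 turn None
[0.1, -9.0, 0.2] [616.  -9.]
[0.3, -18.0, 0.9] [616.  -0.]
[0.4, -26.9, 2.0] [615.   9.]
[0.5, -35.8, 3.6] [614.  18.]
[0.7, -44.5, 5.6] [613.  27.]
[0.8, -53.2, 8.0] [611.  35.]
[0.9, -61.7, 10.9] [609.  44.]
[1.0, -70.1, 14.2] [606.  53.]
[1.2, -78.3, 17.9] [603.  61.]
[1.3, -86.3, 22.0] [599.  69.]
[1.4, -94.1, 26.5] [595.  77.]
[1.5, -101.6, 31.4] [591.  85.]
[0.1, -7.3, 5.3] [586.  93.]
[0.2, -14.3, 10.9] [581. 100.]
[0.3, -21.1, 16.9] [576. 107.]
[0.4, -27.5, 23.1] [570. 114.]
[0.4, -33.6, 29.8] [564. 121.]
[0.5, -39.4, 36.7] [557. 127.]
[0.6, -44.8, 43.9] [550. 133.]
[0.7, -49.8, 51.3] [543. 139.]
[0.7, -54.5, 59.0] [536. 144.]
[0.8, -58.8, 66.9] [528. 148.]
[0.8, -62.7, 75.0] [521. 153.]
[0.8, -66.1, 83.3] [512. 157.]
```

Joint 6 is near its limit, so I'll take the half-turned equivalent grasp.

Emit:
step_arm(targets=[0,0,0,-1.5,1,0,0,0,-1.5,1,0,0,0,-1.5,1,0,0,0,-1.5,1,0,0,0,-1.5,1,0,0,0,-1.5,1,0,0,0,-1.5,1,0,0,0,-1.5,1,0,0,0,-1.5,1,0,0,0,-1.5,1,0,0,0,-1.5,1,0,0,0,-1.5,1])

```text
t: 3.65
eef_pos: [615.2, -36.6, 121.3]
eef_rot: [0.536, 0.47, -0.528, 0.462]
force: [0.3, -0.2, -0.4]
finger_gap: 0.2
```

Emit:
step_arm(targets=[0,0,0,-1.5,1,0,0,0,-1.5,1,0,0,0,-1.5,1,0,0,0,-1.5,1,0,0,0,-1.5,1,0,0,0,-1.5,1,0,0,0,-1.5,1,0,0,0,-1.5,1,0,0,0,-1.5,1,0,0,0,-1.5,1,0,0,0,-1.5,1,0,0,0,-1.5,1])

```text
t: 4.65
eef_pos: [615.2, -36.6, 121.3]
eef_rot: [0.077, 0.703, -0.066, 0.704]
force: [0.7, -0.7, 0.3]
finger_gap: -0.1
```

```bash
cat >> h.py <<'E'
def st():
    s=arm.state();print("t",s["t"],np.round(s["eef_pos"],1),"j",np.round(s["joints"],2),"gap",round(s["finger_gap"],1),"F",np.round(s["force"],1))
E
python3 - <<'E'
from h import *
st();go([616,-18,36],1.503)
E
```

```text
t 4.65 [615.2 -36.6 121.3] j [-0.07  0.42  0.07  1.22  0.02  0.13] gap -0.1 F [ 0.7 -0.7  0.3]
go [616 -18  36] shift [85.6 17.1 -2.9] yaw now 1.368 turn -0.135
```

Emit:
step_arm(targets=[0,17,-3,-0.135,1,0,17,-3,-0.135,1,30,17,-3,-0.135,1,60,17,-3,-0.135,1,86,17,-3,-0.135,1,86,17,-3,-0.135,1,86,17,-3,-0.135,1])

```text
t: 5.23
eef_pos: [614.8, -17.9, 34.4]
eef_rot: [0.032, 0.707, -0.021, 0.706]
force: [-0.4, -0.3, 0.7]
finger_gap: -0.1
```

```bash
python3 - <<'E'
from h import *
st();go([616,-18,36],1.503);M=R.from_quat(arm.state()["eef_rot"]).as_matrix();print(M.round(3))
E
```

```text
t 5.2333 [614.8 -17.9  34.4] j [-0.04  0.48 -0.07  1.03  0.02  0.04] gap -0.1 F [-0.4 -0.3  0.7]
go [616 -18  36] shift [-1.6 -0.   1.2] yaw now 1.496 turn -0.007
[[-0.001  0.075  0.997]
 [ 0.015  0.997 -0.075]
 [-1.     0.015 -0.002]]
```

Emit:
step_arm(targets=[-2,9,0,0,1,-2,18,-1,0,1,-2,27,-2,0,1,-2,36,-4,0,1,-2,44,-6,0,1,-2,53,-8,0,1,-2,62,-11,0,1,-2,70,-14,0,1,-2,78,-18,0,1,-2,86,-22,0,1,-2,94,-26,0,1,-2,102,-31,0,1])

```text
t: 6.23
eef_pos: [591.7, 87.3, 38.2]
eef_rot: [0.031, 0.707, -0.02, 0.707]
force: [-0.0, 0.5, 0.2]
finger_gap: -0.1
```

Emit:
step_arm(targets=[0,7,-5,0,1,0,14,-11,0,1,0,21,-17,0,1,0,27,-23,0,1,0,34,-30,0,1,0,39,-37,0,1,0,45,-44,0,1,0,50,-51,0,1,0,54,-59,0,1,0,59,-67,0,1,0,63,-75,0,1,0,66,-83,0,1])

```text
t: 7.23
eef_pos: [513.2, 158.9, 39.3]
eef_rot: [0.031, 0.707, -0.02, 0.707]
force: [0.7, -0.3, -0.5]
finger_gap: 0.2
```

```bash
python3 - <<'E'
from h import *
st();d=cam("side");save(d,"s2.png");P=cloud(d);z=P[...,2]
m=(z>45)&(z<54)&(P[...,0]>380)&(P[...,0]<720)&(P[...,1]>-60)&(P[...,1]<270)
print(m.sum()); q=P[m]; print(cv2.minAreaRect(q[:,:2].astype(np.float32)))
cv2.imwrite("pics/s2c.png",cv2.resize(cv2.imread("pics/s2.png")[110:260,150:350],None,fx=3,fy=3))
E
```

```text
t 7.2333 [513.2 158.9  39.3] j [ 0.29  0.35 -0.27  0.95  0.01  0.36] gap 0.2 F [ 0.7 -0.3 -0.5]
375
((570.40234375, 108.01483917236328), (280.2598571777344, 274.0823669433594), 84.295166015625)
```

View pics/s2c.png

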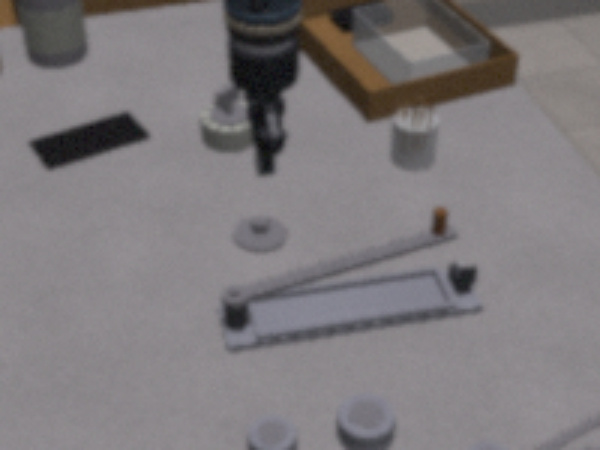

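```bash
python3 - <<'E'
from h import *
st();d=cam("side");print(px(d,[[513.2,158.9,39.3],[513.2,158.9,60],[513,159,80]]),px(d,[[677,22,80],[436,-6,58]]),plane(d,[[238.3,167]],39))
P=cloud(d);z=P[...,2];print(P[160:168:2,236:241,:].round().tolist())
w=cam("wrist");save(w,"w2.png");s=arm.state();print(s["joints"])
E
```

```text
t 7.2833 [511.7 159.1  39.2] j [ 0.29  0.35 -0.27  0.95  0.02  0.36] gap 0.1 F [-2.1  1.  -0.5]
[[238.41750713 176.19728587]
 [238.30307178 171.48467881]
 [238.12705791 166.82903244]] [[297.15086673 182.0041814 ]
 [228.18842827 206.42482928]] [[527.39257944 213.0604797   39.        ]]
[[[496.0, 119.0, 139.0], [499.0, 117.0, 139.0], [505.0, 128.0, 131.0], [509.0, 129.0, 129.0], [513.0, 130.0, 128.0]], [[503.0, 149.0, 109.0], [506.0, 147.0, 110.0], [510.0, 146.0, 109.0], [514.0, 149.0, 107.0], [516.0, 145.0, 109.0]], [[503.0, 147.0, 102.0], [507.0, 149.0, 100.0], [510.0, 149.0, 99.0], [512.0, 144.0, 102.0], [266.0, -813.0, 801.0]], [[503.0, 149.0, 93.0], [505.0, 143.0, 96.0], [510.0, 148.0, 92.0], [513.0, 146.0, 93.0], [516.0, 146.0, 92.0]]]
[ 0.29028046  0.35249635 -0.26596435  0.94711344  0.014611    0.36230655]
```

View pics/w2.png

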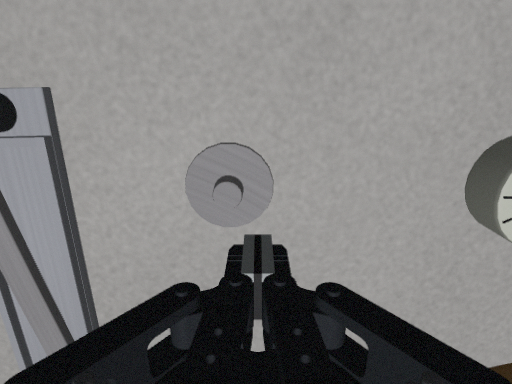

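The wrist view shows the bar still over the trough (lower left), the press at (229,185) and the shut fingertips at about (257,240). The bar did not move, and the side view puts the fingertips higher than TCP z=39 implies. I'll check that.

```bash
python3 - <<'E'
from h import *
w=cam("wrist");s=arm.state();print(px(w,[s["eef_pos"]]),w["eye"],np.array(w["T_tool_cam"]).round(3))
P=cloud(w);print(P[230:300:8,250].round(),w["depth"][230:300:8,250])
sc=cam("scene");print(px(sc,[s["eef_pos"]]));P=cloud(sc)
m=(abs(P[...,0]-512)<40)&(abs(P[...,1]-159)<40)&(P[...,2]>30);v,u=np.where(m);i=np.argsort(P[m][:,2])[:12];print(np.c_[u[i],v[i],P[m][i].round()])
E
```

```text
[[255.9434737  221.09415037]] [434.04497796 162.53637888 219.90329131] [[ 1.00000e-03 -3.10000e-01  9.51000e-01 -1.80478e+02]
 [ 1.00000e+00 -0.00000e+00 -1.00000e-03  9.53000e-01]
 [ 1.00000e-03  9.51000e-01  3.10000e-01 -7.96050e+01]
 [ 0.00000e+00  0.00000e+00  0.00000e+00  1.00000e+00]]
[[539. 153.   0.]
 [503. 156.  85.]
 [502. 156.  93.]
 [502. 156. 100.]
 [502. 156. 107.]
 [502. 156. 112.]
 [502. 156. 119.]
 [501. 156. 125.]
 [501. 156. 129.]] [241.39857  149.94292  141.74857  135.03998  128.43248  123.45177
 117.433754 111.46945  107.456   ]
[[289.9993918  215.42417375]]
[[290. 211. 523. 163.  78.]
 [289. 211. 526. 161.  80.]
 [288. 210. 527. 158.  84.]
 [286. 206. 520. 145.  85.]
 [290. 210. 524. 163.  85.]
 [287. 209. 528. 154.  86.]
 [289. 210. 527. 161.  86.]
 [291. 210. 523. 166.  88.]
 [288. 209. 527. 157.  88.]
 [294. 208. 512. 168.  88.]
 [293. 209. 517. 168.  88.]
 [286. 205. 520. 144.  89.]]
```

All three views put the actual shut fingertips at z≈78–80 while the reported TCP z is 39. That means the fingertips end about 40 mm short of the stated TCP. I'll verify this over bare table.

Emit:
step_arm(targets=[0,-32,91,0,1,0,-32,91,0,1,0,-32,91,0,1,15,-32,91,0,1,30,-32,91,0,1,45,-32,91,0,1,50,-32,91,0,1,50,-32,91,0,1,50,-32,91,0,1])

```text
t: 8.23
eef_pos: [602.8, 120.5, -11.1]
eef_rot: [0.031, 0.707, -0.02, 0.707]
force: [0.2, 1.2, 0.8]
finger_gap: 0.2
```

```bash
python3 - <<'E'
from h import *
st();d=cam("side");save(d,"s3.png");s=arm.state();x,y,z=s["eef_pos"]
c=px(d,[[x,y,z+k] for k in (0,10,20,30,40,50)]);print(c.round(1))
u,v=c[0].round().astype(int)
print([(r,d["color"][r,u].tolist(),cloud(d)[r,u].round().tolist()) for r in range(v-14,v+6)])
E
```

```text
t 8.2333 [602.8 120.5 -11.1] j [ 0.19  0.52 -0.13  0.92  0.02  0.26] gap 0.2 F [0.2 1.2 0.8]
[[265.5 189.1]
 [265.6 187. ]
 [265.7 184.8]
 [265.8 182.6]
 [265.9 180.4]
 [265.9 178.1]]
[(175, [18, 21, 22], [589.0, 82.0, 84.0]), (176, [26, 23, 29], [600.0, 113.0, 55.0]), (177, [29, 31, 30], [598.0, 106.0, 56.0]), (178, [30, 22, 34], [599.0, 109.0, 49.0]), (179, [30, 27, 33], [599.0, 107.0, 46.0]), (180, [38, 36, 39], [600.0, 112.0, 38.0]), (181, [72, 71, 73], [600.0, 110.0, 36.0]), (182, [116, 114, 116], [613.0, 146.0, 1.0]), (183, [138, 134, 138], [611.0, 140.0, 1.0]), (184, [143, 139, 143], [610.0, 137.0, -1.0]), (185, [143, 138, 141], [608.0, 132.0, -1.0]), (186, [141, 138, 141], [605.0, 123.0, 2.0]), (187, [143, 139, 142], [602.0, 114.0, 5.0]), (188, [140, 134, 141], [602.0, 113.0, 0.0]), (189, [137, 136, 138], [599.0, 104.0, 4.0]), (190, [141, 138, 140], [598.0, 102.0, 2.0]), (191, [142, 137, 139], [598.0, 100.0, -1.0]), (192, [140, 135, 139], [594.0, 91.0, 2.0]), (193, [135, 131, 137], [593.0, 87.0, 0.0]), (194, [129, 125, 130], [591.0, 79.0, 3.0])]
```

Emit:
step_arm(targets=[10,0,0,0,1,20,0,0,0,1,22,0,0,0,1,22,0,0,0,1])

```text
t: 8.62
eef_pos: [601.6, 120.9, -34.4]
eef_rot: [0.031, 0.707, -0.02, 0.706]
force: [-0.6, 0.5, -0.5]
finger_gap: -0.1
```

Emit:
step_arm(targets=[2,0,0,0,1,3,0,0,0,1,3,0,0,0,1])

```text
t: 8.87
eef_pos: [602.6, 121.1, -36.3]
eef_rot: [0.031, 0.707, -0.02, 0.707]
force: [0.6, 0.2, -0.0]
finger_gap: 0.1
```

Emit:
step_arm(targets=[2,0,0,0,1,3,0,0,0,1,3,0,0,0,1])

```text
t: 9.12
eef_pos: [603.0, 121.1, -37.9]
eef_rot: [0.031, 0.706, -0.02, 0.707]
force: [-2.7, -0.8, 11.4]
finger_gap: 0.1
```

```bash
python3 - <<'E'
from h import *
st()
E
```

```text
t 9.1167 [603.  121.1 -37.9] j [ 0.19  0.54 -0.17  0.86  0.02  0.26] gap 0.1 F [-2.7 -0.8 11.4]
```

Contact came at reported z≈-37.5, so true tip height (shut) = reported z + 37.5. I'll redo the sweep with the tip at z≈36, which is reported z≈-1.

```bash
python3 - <<'E'
from h import *
st();go([616,-18,45],1.503);go([616,-18,-1],1.503)
E
```

```text
t 9.1167 [603.  121.1 -37.9] j [ 0.19  0.54 -0.17  0.86  0.02  0.26] gap 0.1 F [-2.7 -0.8 11.4]
go [616 -18  45] shift [ -85.1 -136.5   23.1] yaw now 1.498 turn -0.005
go [616 -18  -1] shift [ -39.1 -137.2   23.1] yaw now 1.498 turn -0.005
```

Emit:
step_arm(targets=[-40,0,0,0,1,-85,0,0,0,1,-85,-20,5,0,1,-85,-60,10,0,1,-85,-100,20,0,1,-85,-137,23,0,1,-85,-137,23,0,1,-70,-137,23,0,1,-50,-137,23,0,1,-39,-137,23,0,1,-39,-137,23,0,1])

```text
t: 10.03
eef_pos: [613.6, -17.6, -4.8]
eef_rot: [0.031, 0.708, -0.02, 0.705]
force: [-0.5, 0.4, 0.4]
finger_gap: 0.2
```

Emit:
step_arm(targets=[0,9,0,0,1,0,18,-1,0,1,0,27,-2,0,1,0,36,-4,0,1,0,44,-6,0,1,0,53,-8,0,1,0,62,-11,0,1,0,70,-14,0,1,0,78,-18,0,1,0,86,-22,0,1,0,94,-26,0,1,0,102,-31,0,1])

```text
t: 11.03
eef_pos: [591.7, 86.9, -0.8]
eef_rot: [0.031, 0.706, -0.02, 0.707]
force: [1.0, 0.6, -0.1]
finger_gap: -0.1
```

```bash
cat >> h.py <<'E'
def knob(n="scene"):
    d=cam(n);P=cloud(d);h=cv2.cvtColor(d["color"],cv2.COLOR_RGB2HSV)
    m=(P[...,2]>54)&(P[...,2]<90)&(np.hypot(P[...,0]-436,P[...,1]+6)<265)&(np.hypot(P[...,0]-436,P[...,1]+6)>225)&(h[...,1]>110)&(h[...,0]<22)
    q=P[m];k=np.median(q,0) if len(q) else np.zeros(3);print(n,"knob",m.sum(),k.round(),"angle",round(np.arctan2(k[1]+6,k[0]-436)+.068,3))
E
python3 - <<'E'
from h import *
knob();knob("side")
E
```

```text
scene knob 16 [633. 147.  82.] angle 0.73
side knob 0 [0. 0. 0.] angle 3.196
```

Now the bar moves (0.73 rad). Continue.

Emit:
step_arm(targets=[0,7,-5,0,1,0,14,-11,0,1,0,21,-17,0,1,0,27,-23,0,1,0,34,-30,0,1,0,39,-37,0,1,0,45,-44,0,1,0,50,-51,0,1,0,54,-59,0,1,0,59,-67,0,1,0,63,-75,0,1,0,66,-83,0,1])

```text
t: 12.13
eef_pos: [513.2, 158.5, 0.3]
eef_rot: [0.031, 0.707, -0.02, 0.707]
force: [0.7, -0.7, -0.3]
finger_gap: 0.1
```

```bash
python3 - <<'E'
from h import *
st();knob();knob("side")
go([500,120,-1]);go([500,120,80],1.503);go([428.5,-180,100],1.503)
E
```

```text
t 12.1333 [5.132e+02 1.585e+02 3.000e-01] j [ 0.29  0.39 -0.32  0.85  0.01  0.36] gap 0.1 F [ 0.7 -0.7 -0.3]
scene knob 15 [521. 227.  80.] angle 1.288
side knob 1 [504. 222.  86.] angle 1.35
go [500 120  -1] shift [  0.7 -39.3  -9.6] yaw now 1.499 turn None
go [500 120  80] shift [-80.3 -38.   -9.7] yaw now 1.499 turn -0.004
go [ 428.5 -180.   100. ] shift [-105.  -342.1  -59.5] yaw now 1.499 turn -0.004
```

Emit:
step_arm(targets=[0,-20,0,0,1,-40,-20,0,0,1,-80,-20,0,0,-0.5,-120,-30,-5,0,-0.5,-160,-60,-20,0,-0.5,-165,-100,-30,0,-0.5,-165,-140,-60,0,-0.5,-165,-180,-60,0,-0.5,-165,-220,-60,0,-0.5,-165,-260,-60,0,-0.5,-165,-300,-60,0,-0.5,-165,-342,-60,0,-0.5])

```text
t: 13.23
eef_pos: [429.2, -176.3, 160.4]
eef_rot: [0.031, 0.706, -0.02, 0.707]
force: [1.1, 0.6, -0.9]
finger_gap: 63.7
```

```bash
cat >> h.py <<'E'
def moulds(n="wrist"):
    d=cam(n);P=cloud(d);z=P[...,2];out=[]
    m=((z>24)&(z<36)&(P[...,0]>380)&(P[...,0]<680)&(P[...,1]<-120)&(P[...,1]>-450)&(d["depth"]>0)).astype(np.uint8)
    k,l,s_,c=cv2.connectedComponentsWithStats(m)
    for i in range(1,k):
        if s_[i,4]>60:
            q=P[l==i].astype(np.float32);(r,rad)=cv2.minEnclosingCircle(q[:,:2]);print(c[i].round(),s_[i,4],np.array(r).round(1),"dia",round(2*rad,1),np.median(q[:,2]).round(1))
    return d
E
python3 - <<'E'
from h import *
st();d=moulds();save(d,"w4.png");s=arm.state();P=cloud(d)
go([428.5,-180,-20],1.503)
for r in range(230,384,12): print(r,[P[r,u].round().tolist() for u in(120,170,210,310,350,400)] if r%24==14 else "")
E
```

```text
t 13.2333 [ 429.2 -176.3  160.4] j [-0.4   0.15 -0.21  1.21  0.01 -0.33] gap 63.7 F [ 1.1  0.6 -0.9]Traceback (most recent call last):
  File "<stdin>", line 2, in <module>
  File "h.py", line 43, in moulds
    q=P[l==i].astype(np.float32);(r,rad)=cv2.minEnclosingCircle(q[:,:2]);print(c[i].round(),s_[i,4],np.array(r).round(1),"dia",round(2*rad,1),np.median(q[:,2]).round(1))
                                         ~~~~~~~~~~~~~~~~~~~~~~^^^^^^^^^
cv2.error: OpenCV(4.12.0) /io/opencv/modules/imgproc/src/shapedescr.cpp:201: error: (-215:Assertion failed) count >= 0 && (depth == CV_32F || depth == CV_32S) in function 'minEnclosingCircle'
```

```bash
sed -i 's/minEnclosingCircle(q\[:,:2\])/minEnclosingCircle(q[:,:2].copy())/' h.py
python3 - <<'E'
from h import *
st();d=moulds();save(d,"w4.png");P=cloud(d)
go([428.5,-180,-20],1.503)
m=(d["depth"]>0)&(d["depth"]<190);v,u=np.where(m)
for side in(u<256,u>=256):
    q=P[m][side];i=np.argsort(q[:,2])[:40];print(q[i].mean(0).round(1),q[:,2].min())
E
```

```text
t 13.2833 [ 429.1 -182.8  160.1] j [-0.41  0.16 -0.21  1.21  0.01 -0.33] gap 64.1 F [ 0.4 -3.6  0.3]
[258. 165.] 1524 [ 426.7 -179.3] dia 45.7 30.0
[ 85. 180.] 2218 [ 427.5 -361. ] dia 57.2 30.2
[166. 171.] 952 [ 426.1 -274.5] dia 36.0 30.1
[261. 245.] 1811 [ 518.5 -183.3] dia 55.9 30.1
[ 90. 277.] 1090 [ 544.3 -384.3] dia 46.3 30.2
[198. 316.] 956 [ 608.8 -267.5] dia 47.0 30.2
go [ 428.5 -180.   -20. ] shift [180.   -3.   -0.8] yaw now 1.492 turn -0.011
[ 427.  -214.5  205. ] 202.57053285500558
[ 432.  -150.4  205.6] 203.50608362340992
```

View pics/w4.png

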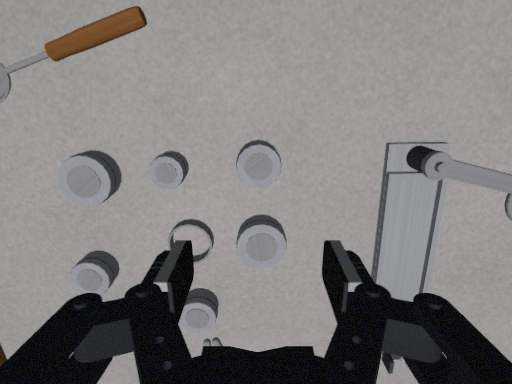

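One middle mould was knocked to about (544,-384); the others are unmoved. In view: the target at (258,165), the knocked one at (90,277) and the third at (198,316). Now settle and aim.

Emit:
step_arm(targets=[100,0,0,0,-0.5,100,0,0,0,-0.5,100,0,0,0,-0.5,100,0,0,0,-0.5,100,0,0,0,-0.5])

```text
t: 13.75
eef_pos: [429.4, -172.2, 59.9]
eef_rot: [0.031, 0.707, -0.02, 0.706]
force: [0.1, 0.2, 0.3]
finger_gap: 63.6
```

```bash
python3 - <<'E'
from h import *
st();go([427.5,-179.5,-30],1.503)
E
```

```text
t 13.75 [ 429.4 -172.2   59.9] j [-0.39  0.23 -0.39  0.96  0.01 -0.32] gap 63.6 F [0.1 0.2 0.3]
go [ 427.5 -179.5  -30. ] shift [89.8 -8.9 -1.2] yaw now 1.498 turn -0.005
```

Emit:
step_arm(targets=[0,-9,-1,0,-0.5,0,-9,-1,0,-0.5,30,-9,-1,0,-0.5,60,-9,-1,0,-0.5,80,-9,-1,0,-0.5,90,-9,-1,0,-0.5,90,-9,-1,0,-0.5,90,-9,-1,0,1,90,-9,-1,0,1,90,-9,-1,0,1,90,-9,-1,0,1,90,-9,-1,0,1])

```text
t: 14.75
eef_pos: [429.4, -180.7, -28.5]
eef_rot: [0.031, 0.706, -0.021, 0.708]
force: [-1.6, 0.2, 8.4]
finger_gap: 44.9
```

```bash
python3 - <<'E'
from h import *
st()
E
```

```text
t 14.75 [ 429.4 -180.7  -28.5] j [-0.41  0.33 -0.52  0.72  0.01 -0.34] gap 44.9 F [-1.6  0.2  8.4]
```

Emit:
step_arm(targets=[-5,0,0,0,1,-20,0,0,0,1,-50,0,0,0,1,-80,0,0,0,1,-80,0,0,0,1,-80,0,0,0,1])

```text
t: 15.25
eef_pos: [429.8, -182.0, 52.1]
eef_rot: [0.031, 0.705, -0.021, 0.708]
force: [0.3, -0.0, -0.3]
finger_gap: 44.6
```

```bash
python3 - <<'E'
from h import *
st();d=cam("wrist");save(d,"w5.png");e=cam("side")
c=px(e,[[428,-180,70]])[0].astype(int);print(c)
a=cv2.resize(e["color"][c[1]-60:c[1]+60,c[0]-60:c[0]+60],(384,384),interpolation=cv2.INTER_CUBIC)
cv2.imwrite("pics/w5b.png",cv2.cvtColor(np.hstack([cv2.resize(d["color"],(416,384)),a]),cv2.COLOR_RGB2BGR))
E
```

```text
t 15.25 [ 429.8 -182.    52.1] j [-0.41  0.24 -0.4   0.93  0.01 -0.34] gap 44.6 F [ 0.3 -0.  -0.3]
[240 244]
```

View pics/w5b.png

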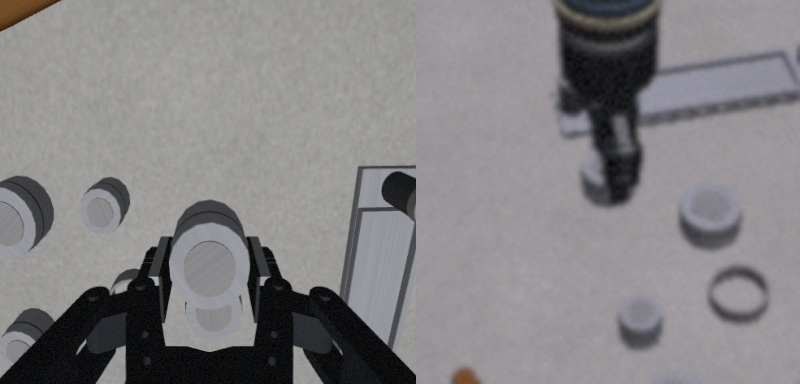

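The mould is held in the jaws. Measure its position in the tool, to place it correctly.

```bash
cat >> h.py <<'E'
RK=np.array([562,-14.,0]);A=-.068
RX=np.array([np.cos(A),np.sin(A),0]);RY=np.array([-np.sin(A),np.cos(A),0])
def held():
    s=arm.state();d=cam("wrist");M=R.from_quat(s["eef_rot"]).as_matrix();P=(cloud(d)-s["eef_pos"])@M  # tool coords
    m=(abs(P[...,1])<20)&(abs(P[...,2])<45)&(P[...,0]<-20)&(P[...,0]>-90)&(d["color"].min(-1)>95)&(d["depth"]>0)
    q=P[m];top=np.percentile(q[:,0],10);q=q[q[:,0]<top+6];c,r=cv2.minEnclosingCircle(q[:,1:].astype(np.float32).copy())
    print("held: lid tool x",np.median(q[:,0]).round(1),"centre y,z",np.array(c).round(1),"dia",round(2*r,1),len(q)); return d
E
python3 - <<'E'
from h import *
held();held();st()
E
```

```text
held: lid tool x -58.7 centre y,z [ 0.9 -1.9] dia 46.0 6498
held: lid tool x -58.7 centre y,z [ 1.2 -1.8] dia 46.0 6509
t 15.45 [ 427.4 -181.    49.2] j [-0.41  0.24 -0.41  0.93  0.01 -0.34] gap 44.7 F [-0.6  0.5 -0.6]
```

```bash
python3 - <<'E'
from h import *
go([520,-110,110],1.503)
E
```

```text
go [ 520 -110  110] shift [-59.7  78.5  87.1] yaw now 1.498 turn -0.005
```

Emit:
step_arm(targets=[-60,0,0,0,1,-60,26,29,0,1,-60,52,58,0,1,-60,78,87,0,1,-60,78,87,0,1,-60,78,87,0,1,-60,78,87,0,1])

```text
t: 16.03
eef_pos: [519.5, -110.4, 109.8]
eef_rot: [0.031, 0.708, -0.02, 0.706]
force: [-1.5, -0.6, -1.5]
finger_gap: 44.6
```

```bash
cat >> h.py <<'E'
def rack(d):
    P=cloud(d);z=P[...,2];reg=(P[...,0]>440)&(P[...,0]<680)&(P[...,1]>-80)&(P[...,1]<50)&(d["depth"]>0)
    q=P[reg&(z>15.5)&(z<21)];t=(q-RK)@np.c_[RX,RY]
    out=[]
    for sg in(-1,1):
        w=t[(abs(t[:,1]-sg*30)<9)&(abs(t[:,0])<100)]
        if len(w)<50: print("few",sg,len(w));continue
        xs=[];ys=[]
        for a in range(-100,100,20):
            k=w[(w[:,0]>=a)&(w[:,0]<a+20)]
            if len(k)>6: xs.append(np.median(k[:,0]));ys.append((np.percentile(k[:,1],5)+np.percentile(k[:,1],95))/2)
        f=np.polyfit(xs,ys,1);print("wall",sg,len(w),"slope",f[0].round(4),"at 0",f[1].round(2),"x",np.round([xs[0],xs[-1]]));out.append(f)
    f=P[reg&(z>7)&(z<12.5)];t=(f-RK)@np.c_[RX,RY];print("plate x",np.percentile(t[:,0],[.5,99.5]).round(1),"y",np.percentile(t[:,1],[.5,99.5]).round(1))
E
python3 - <<'E'
from h import *
st();d=held();save(d,"w6.png");rack(d);e=cam("side");rack(e);e=cam("scene");rack(e)
E
```

```text
t 16.0333 [ 519.5 -110.4  109.8] j [-0.22  0.29 -0.15  1.13  0.02 -0.15] gap 44.6 F [-1.5 -0.6 -1.5]
held: lid tool x -58.7 centre y,z [ 1.1 -2.1] dia 45.6 6510
wall -1 1014 slope 0.0046 at 0 -29.91 x [-90.  26.]
wall 1 1397 slope 0.0017 at 0 29.68 x [-90.  83.]
plate x [-119.3   88.8] y [-33.1  27.4]
wall -1 127 slope 0.0107 at 0 -30.56 x [-92.  91.]
wall 1 83 slope 0.0074 at 0 29.42 x [-89.  92.]
plate x [-118.4  117. ] y [-34.9  30.5]
wall -1 80 slope 0.0032 at 0 -30.82 x [-88.  95.]
wall 1 94 slope 0.0044 at 0 28.86 x [-94.  91.]
plate x [-120.9  113.7] y [-30.9  33.1]
```

```bash
sed -i 's/A=-.068/A=-.066/' h.py; python3 - <<'E'
from h import *
p=RK+RX*77-RY*1.1
go(np.r_[p[:2],60],1.505);go(np.r_[p[:2],-17],1.505)
E
```

```text
go [638.8 -20.2  60. ] shift [ 52.   98.9 112.4] yaw now 1.497 turn -0.008
go [638.8 -20.2 -17. ] shift [129.   97.7 112.5] yaw now 1.497 turn -0.008
```

Emit:
step_arm(targets=[10,25,30,-0.008,1,25,50,60,-0.008,1,40,75,90,-0.008,1,52,99,112,-0.008,1,52,99,112,-0.008,1,52,99,112,-0.008,1,52,99,112,-0.008,1,70,98,112,-0.008,1,90,98,112,-0.008,1,90,98,112,-0.008,1,90,98,112,-0.008,1])

```text
t: 17.1
eef_pos: [638.0, -21.0, 22.9]
eef_rot: [0.029, 0.707, -0.018, 0.706]
force: [-1.0, 0.0, 0.2]
finger_gap: 44.9
```

```bash
python3 - <<'E'
from h import *
st();held();p=RK+RX*77-RY*1.1
go(np.r_[p[:2],-17],1.505)
E
```

```text
t 17.1 [638.  -21.   22.9] j [-0.04  0.53 -0.02  1.03  0.02  0.03] gap 44.9 F [-1.   0.   0.2]
held: lid tool x -58.6 centre y,z [ 0.7 -2.2] dia 46.0 6501
go [638.8 -20.2 -17. ] shift [40.8 -0.  -0.3] yaw now 1.505 turn -0.0
```

Emit:
step_arm(targets=[15,0,0,0,1,28,0,0,0,1,36,0,0,0,1,40,0,0,0,1,41,0,0,0,1,41,0,0,0,-0.5,41,0,0,0,-0.5,41,0,0,0,-0.5,41,0,0,0,-0.5,20,0,0,0,-0.5,-20,0,0,0,-0.5,-60,0,0,0,-0.5])

```text
t: 18.15
eef_pos: [638.1, -20.6, 82.7]
eef_rot: [0.028, 0.708, -0.017, 0.706]
force: [2.1, -1.0, -0.5]
finger_gap: 64.2
```

```bash
cat >> h.py <<'E'
def inrack(d):
    P=cloud(d);z=P[...,2];t=P-RK;a=t@RX;b=t@RY
    m=((z>32)&(z<46)&(abs(a)<106)&(abs(b)<33)&(d["color"].min(-1)>90)&(d["depth"]>0)).astype(np.uint8)
    k,l,s_,c=cv2.connectedComponentsWithStats(m)
    for i in range(1,k):
        if s_[i,4]>20:
            q=l==i;u=np.c_[a[q],b[q]].astype(np.float32);r,rad=cv2.minEnclosingCircle(u);print("inrack x,y",np.array(r).round(1),"dia",round(2*rad,1),"z med",np.median(z[q]).round(1),"px",c[i].round(),s_[i,4])
E
python3 - <<'E'
from h import *
st()
for n in("wrist","side","scene"): inrack(cam(n))
go([500,-250,150],1.505)
E
```

```text
t 18.15 [638.1 -20.6  82.7] j [-0.04  0.48  0.07  1.16  0.02  0.02] gap 64.2 F [ 2.1 -1.  -0.5]
inrack x,y [75.3  0.1] dia 45.6 z med 40.1 px [257. 195.] 2584
inrack x,y [73.9 -0.8] dia 45.3 z med 40.9 px [290. 202.] 106
inrack x,y [79.6 -0.7] dia 46.5 z med 39.3 px [220. 209.] 142
go [ 500 -250  150] shift [ -67.9 -236.9 -126.4] yaw now 1.506 turn 0.001
```

First mould placed upright (75, 0), lid z 40. Next mould.

Emit:
step_arm(targets=[-40,0,0,0,-0.5,-68,-40,-15,0,-0.5,-68,-80,-30,0,-0.5,-68,-120,-45,0,-0.5,-68,-160,-60,0,-0.5,-68,-200,-70,0,-0.5,-68,-230,-70,0,-0.5,-68,-230,-70,0,-0.5,-68,-230,-70,0,-0.5,-68,-230,-70,0,-0.5])

```text
t: 19.13
eef_pos: [554.1, -246.6, 146.1]
eef_rot: [0.029, 0.707, -0.017, 0.706]
force: [-1.0, 0.1, 0.4]
finger_gap: 64.1
```

```bash
python3 - <<'E'
from h import *
st();moulds();go([608.5,-267.5,40],1.505);go([608.5,-267.5,-29],1.505)
E
```

```text
t 19.1333 [ 554.1 -246.6  146.1] j [-0.43  0.4   0.1   1.28  0.01 -0.36] gap 64.1 F [-1.   0.1  0.4]
[114.  41.] 3490 [ 428.6 -360.7] dia 56.3 30.2
[212.  31.] 1461 [ 426.8 -274.8] dia 36.0 30.1
[319. 131.] 2688 [ 519.2 -183.3] dia 56.0 30.0
[115. 172.] 1681 [ 544.7 -384.2] dia 46.2 30.1
[238. 223.] 1438 [ 608.6 -267.4] dia 46.3 30.1
[151. 232.] 893 [ 612.1 -359.5] dia 36.4 30.2
go [ 608.5 -267.5   40. ] shift [106.  -19.8  55.5] yaw now 1.506 turn 0.001
go [ 608.5 -267.5  -29. ] shift [175.  -20.9  55.6] yaw now 1.506 turn 0.001
```

Emit:
step_arm(targets=[30,-10,30,0,-0.5,60,-20,55,0,-0.5,100,-20,55,0,-0.5,100,-20,55,0,-0.5,100,-20,55,0,-0.5,130,-21,55,0,-0.5,155,-21,55,0,-0.5,170,-21,55,0,-0.5,175,-21,55,0,-0.5,175,-21,55,0,-0.5,175,-21,55,0,-0.5])

```text
t: 20.1
eef_pos: [609.5, -268.6, -25.8]
eef_rot: [0.028, 0.706, -0.018, 0.708]
force: [1.3, -0.1, 0.6]
finger_gap: 64.3
```

Emit:
step_arm(targets=[0,0,0,0,1,0,0,0,0,1,0,0,0,0,1,0,0,0,0,1,0,0,0,0,1,-10,0,0,0,1,-40,0,0,0,1,-80,0,0,0,1,-120,0,0,0,1,-120,0,0,0,1,-120,0,0,0,1])

```text
t: 21.02
eef_pos: [610.1, -271.4, 95.9]
eef_rot: [0.027, 0.704, -0.018, 0.709]
force: [-0.2, 0.0, -1.1]
finger_gap: 44.1
```

```bash
python3 - <<'E'
from h import *
st();held();p=RK+RX*13-RY*1;go(np.r_[p[:2],90],1.505);go(np.r_[p[:2],23],1.505)
E
```

```text
t 21.0167 [ 610.1 -271.4   95.9] j [-0.43  0.52  0.18  1.22  0.01 -0.36] gap 44.1 F [-0.2  0.  -1.1]
held: lid tool x -56.0 centre y,z [ 1.3 -0.5] dia 45.9 6236
go [574.9 -15.9  90. ] shift [  7.1 252.1 -50.3] yaw now 1.506 turn 0.001
go [574.9 -15.9  23. ] shift [ 74.1 251.1 -50.5] yaw now 1.506 turn 0.001
```

Emit:
step_arm(targets=[7,35,-10,0,1,7,70,-20,0,1,7,105,-30,0,1,7,140,-40,0,1,7,175,-50,0,1,7,210,-50,0,1,7,235,-50,0,1,7,252,-50,0,1,30,252,-50,0,1,55,251,-50,0,1,72,251,-50,0,1,72,251,-50,0,1])

```text
t: 22.07
eef_pos: [570.7, -15.2, 19.1]
eef_rot: [0.028, 0.709, -0.017, 0.704]
force: [-0.8, 0.3, -0.9]
finger_gap: 44.3
```

```bash
python3 - <<'E'
from h import *
st();held();p=RK+RX*11-RY*1;go(np.r_[p[:2],-15.5],1.505)
E
```

```text
t 22.0667 [570.7 -15.2  19.1] j [-0.04  0.43 -0.2   0.95  0.02  0.03] gap 44.3 F [-0.8  0.3 -0.9]
held: lid tool x -56.0 centre y,z [ 1.  -0.4] dia 45.9 6248
go [572.9 -15.7 -15.5] shift [36.6 -0.8  1.2] yaw now 1.506 turn 0.001
```

Emit:
step_arm(targets=[12,-1,1,0,1,24,-1,1,0,1,32,-1,1,0,1,36,-1,1,0,1,37,-1,1,0,1,37,-1,1,0,-0.5,37,-1,1,0,-0.5,37,-1,1,0,-0.5,37,-1,1,0,-0.5,20,-1,1,0,-0.5,-20,-1,1,0,-0.5,-60,-1,1,0,-0.5])

```text
t: 23.12
eef_pos: [574.0, -17.5, 83.8]
eef_rot: [0.028, 0.708, -0.017, 0.706]
force: [1.4, 0.1, 0.8]
finger_gap: 63.8
```

```bash
python3 - <<'E'
from h import *
st()
for n in("wrist","side"): inrack(cam(n))
go([500,-330,145],1.505)
E
```

```text
t 23.1167 [574.  -17.5  83.8] j [-0.04  0.38 -0.1   1.1   0.02  0.02] gap 63.8 F [1.4 0.1 0.8]
inrack x,y [12.9 -1.2] dia 45.6 z med 40.2 px [257. 196.] 2568
inrack x,y [75.6 -0.3] dia 46.2 z med 40.2 px [259. 269.] 2031
inrack x,y [74.1 -1.1] dia 45.0 z med 41.1 px [290. 202.] 106
inrack x,y [10.8 -0.8] dia 48.8 z med 40.9 px [271. 205.] 114
go [ 500 -330  145] shift [ -60.4 -315.8  -58.5] yaw now 1.506 turn 0.001
```

Emit:
step_arm(targets=[-40,0,0,0,-0.5,-60,-40,-10,0,-0.5,-60,-80,-20,0,-0.5,-60,-120,-30,0,-0.5,-60,-160,-40,0,-0.5,-60,-200,-55,0,-0.5,-60,-240,-55,0,-0.5,-60,-280,-55,0,-0.5,-60,-316,-55,0,-0.5,-60,-316,-55,0,-0.5,-60,-316,-55,0,-0.5,-60,-316,-55,0,-0.5])

```text
t: 24.22
eef_pos: [499.7, -330.0, 138.5]
eef_rot: [0.029, 0.707, -0.017, 0.707]
force: [-0.4, 0.6, 0.4]
finger_gap: 64.4
```

```bash
python3 - <<'E'
from h import *
st();moulds();go([544.7,-384.2,40],1.505);go([544.7,-384.2,-28],1.505)
E
```

```text
t 24.2167 [ 499.7 -330.   138.5] j [-0.59  0.39  0.07  1.26  0.01 -0.53] gap 64.4 F [-0.4  0.6  0.4]
[214.  98.] 3105 [ 428.6 -361.2] dia 56.2 30.2
[311.  90.] 1301 [ 426.4 -274.3] dia 36.2 30.1
[404. 182.] 2443 [ 519.1 -183.7] dia 56.5 30.0
[204. 220.] 1543 [ 544.8 -384. ] dia 45.8 30.1
[234. 276.] 817 [ 611.7 -359.6] dia 36.2 30.1
go [ 544.7 -384.2   40. ] shift [ 97.8 -53.4  48.2] yaw now 1.506 turn 0.001
go [ 544.7 -384.2  -28. ] shift [165.8 -54.5  48.3] yaw now 1.506 turn 0.001
```

Emit:
step_arm(targets=[30,-30,25,0,-0.5,60,-54,48,0,-0.5,90,-54,48,0,-0.5,95,-54,48,0,-0.5,95,-54,48,0,-0.5,125,-54,48,0,-0.5,150,-54,48,0,-0.5,162,-54,48,0,-0.5,167,-54,48,0,-0.5,167,-54,48,0,-0.5,167,-54,48,0,-0.5])

```text
t: 25.18
eef_pos: [545.6, -384.6, -26.9]
eef_rot: [0.028, 0.706, -0.018, 0.708]
force: [0.4, 1.2, 1.4]
finger_gap: 64.7
```

Emit:
step_arm(targets=[0,0,0,0,1,0,0,0,0,1,0,0,0,0,1,0,0,0,0,1,0,0,0,0,1,-10,0,0,0,1,-40,0,0,0,1,-80,0,0,0,1,-120,0,0,0,1,-120,0,0,0,1,-120,0,0,0,1])

```text
t: 26.1
eef_pos: [546.2, -387.9, 95.0]
eef_rot: [0.027, 0.705, -0.019, 0.709]
force: [-0.0, -0.3, -1.2]
finger_gap: 44.4
```

```bash
python3 - <<'E'
from h import *
st();held();p=RK+RX*(-50)-RY*1;go(np.r_[p[:2],90],1.505);go(np.r_[p[:2],23],1.505)
E
```

```text
t 26.1 [ 546.2 -387.9   95. ] j [-0.62  0.53  0.19  1.23  0.01 -0.56] gap 44.4 F [-0.  -0.3 -1.2]
held: lid tool x -57.0 centre y,z [1.1 0.2] dia 46.0 6289
go [512.  -11.7  90. ] shift [  7.7 372.3 -57.3] yaw now 1.506 turn 0.001
go [512.  -11.7  23. ] shift [ 74.7 371.4 -57.4] yaw now 1.506 turn 0.001
```

Emit:
step_arm(targets=[7,34,-10,0,1,7,68,-20,0,1,7,102,-30,0,1,7,136,-40,0,1,7,170,-57,0,1,7,204,-57,0,1,7,238,-57,0,1,7,272,-57,0,1,7,306,-57,0,1,7,340,-57,0,1,7,372,-57,0,1,7,372,-57,0,1])

```text
t: 27.15
eef_pos: [510.7, -6.9, 88.6]
eef_rot: [0.028, 0.707, -0.015, 0.706]
force: [0.2, 1.1, -0.2]
finger_gap: 44.1
```

Emit:
step_arm(targets=[30,0,0,0,1,60,0,0,0,1,65,0,0,0,1,65,0,0,0,1,65,0,0,0,1])

```text
t: 27.57
eef_pos: [511.4, -10.8, 24.8]
eef_rot: [0.028, 0.707, -0.018, 0.706]
force: [0.1, 0.3, -0.6]
finger_gap: 44.4
```

```bash
python3 - <<'E'
from h import *
st();held();p=RK+RX*(-50)-RY*1;go(np.r_[p[:2],-16.5],1.505)
E
```

```text
t 27.5667 [511.4 -10.8  24.8] j [-0.03  0.33 -0.34  0.9   0.02  0.03] gap 44.4 F [ 0.1  0.3 -0.6]
held: lid tool x -57.1 centre y,z [ 1.1 -0.1] dia 46.0 6292
go [512.  -11.7 -16.5] shift [42.  -1.5 -0.1] yaw now 1.506 turn 0.001
```

Emit:
step_arm(targets=[12,-1,0,0,1,24,-1,0,0,1,35,-1,0,0,1,40,-1,0,0,1,42,-1,0,0,1,42,-1,0,0,-0.5,42,-1,0,0,-0.5,42,-1,0,0,-0.5,42,-1,0,0,-0.5,20,-1,0,0,-0.5,-20,-1,0,0,-0.5,-60,-1,0,0,-0.5])

```text
t: 28.62
eef_pos: [510.3, -12.4, 85.2]
eef_rot: [0.028, 0.708, -0.017, 0.706]
force: [2.4, 0.3, -0.2]
finger_gap: 63.6
```

```bash
python3 - <<'E'
from h import *
st()
d=cam("wrist");save(d,"w7.png");inrack(d);e=cam("side");inrack(e);f=cam("scene");inrack(f);knob()
cv2.imwrite("pics/c7.png",cv2.cvtColor(np.hstack([cv2.resize(x["color"][b:b+110,a:a+130],(390,330),interpolation=cv2.INTER_CUBIC) for x,a,b in((e,210,120),(f,180,140))]),cv2.COLOR_RGB2BGR))
E
```

```text
t 28.6167 [510.3 -12.4  85.2] j [-0.03  0.28 -0.25  1.05  0.02  0.03] gap 63.6 F [ 2.4  0.3 -0.2]
inrack x,y [-50.1  -0.3] dia 45.6 z med 40.1 px [257. 197.] 2533
inrack x,y [12.9 -1.1] dia 45.9 z med 40.2 px [256. 269.] 2002
inrack x,y [75.9 -0.1] dia 46.5 z med 40.3 px [257. 330.] 1602
inrack x,y [72.6 -0.8] dia 49.2 z med 41.0 px [289. 202.] 107
inrack x,y [11.7 -1.3] dia 47.3 z med 40.7 px [271. 205.] 115
inrack x,y [-52.4  -0.7] dia 46.4 z med 41.1 px [252. 207.] 112
inrack x,y [-48.7  -3.8] dia 50.8 z med 39.0 px [249. 187.] 125
inrack x,y [14.9 -2.6] dia 46.7 z med 39.3 px [235. 198.] 136
inrack x,y [78.8 -1.3] dia 48.3 z med 39.2 px [220. 209.] 140
scene knob 16 [516. 227.  80.] angle 1.309
```

View pics/c7.png

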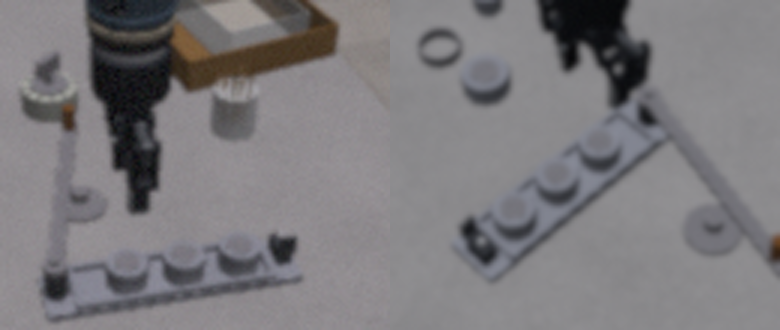

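Three moulds stand flat in the rack (lids at 40 mm), and the bar is at about 1.3 rad with the press clear underneath. Now I'll go behind the knob with shut fingers and sweep it closed.

```bash
cat >> h.py <<'E'
H=RK-126*RX
def arc(f,r=244): return H+r*(np.cos(f)*RX+np.sin(f)*RY)
def arcrows(fs,z):
    s=arm.state();M=R.from_quat(s["eef_rot"]).as_matrix()
    for f in fs:
        p=arc(f);p[2]=z;print(round(f,3),(M.T@(p-s["eef_pos"])).round().astype(int).tolist())
E
python3 - <<'E'
from h import *
st();p=arc(1.48);go(np.r_[p[:2],95],1.505);go(np.r_[p[:2],20],1.505)
E
```

```text
t 28.8167 [512.7 -12.5  86.1] j [-0.03  0.28 -0.25  1.04  0.02  0.03] gap 64.0 F [-0.7 -0.7 -1.2]
go [474.4 235.3  95. ] shift [ -5.2 244.9 -54.3] yaw now 1.506 turn 0.001
go [474.4 235.3  20. ] shift [ 69.8 243.7 -54.5] yaw now 1.506 turn 0.001
```

Emit:
step_arm(targets=[-10,0,0,0,1,-10,35,-8,0,1,-10,70,-16,0,1,-10,105,-24,0,1,-10,140,-32,0,1,-10,175,-45,0,1,-10,210,-54,0,1,-10,245,-54,0,1,-10,245,-54,0,1,20,244,-54,0,1,50,244,-54,0,1,70,244,-54,0,1])

```text
t: 29.82
eef_pos: [471.9, 235.1, 15.8]
eef_rot: [0.028, 0.708, -0.018, 0.706]
force: [-0.8, 0.6, -0.5]
finger_gap: 0.2
```

Emit:
step_arm(targets=[0,0,0,0,1,0,0,0,0,1])

```text
t: 29.98
eef_pos: [472.4, 234.8, 17.5]
eef_rot: [0.028, 0.708, -0.018, 0.706]
force: [0.1, 0.4, 0.5]
finger_gap: 0.4
```

```bash
python3 - <<'E'
from h import *
st();arcrows(np.arange(1.44,.1,-.05),20)
E
```

```text
t 29.9833 [472.4 234.8  17.5] j [ 0.45  0.36 -0.32  0.89  0.01  0.52] gap 0.4 F [0.1 0.4 0.5]
1.44 [-3, 0, 12]
1.39 [-3, -2, 24]
1.34 [-3, -5, 36]
1.29 [-3, -8, 47]
1.24 [-3, -12, 59]
1.19 [-3, -16, 71]
1.14 [-3, -21, 82]
1.09 [-3, -26, 93]
1.04 [-3, -32, 103]
0.99 [-3, -38, 114]
0.94 [-4, -45, 124]
0.89 [-4, -53, 133]
0.84 [-4, -61, 143]
0.79 [-4, -69, 152]
0.74 [-4, -78, 160]
0.69 [-4, -87, 168]
0.64 [-4, -97, 175]
0.59 [-5, -107, 182]
0.54 [-5, -117, 189]
0.49 [-5, -128, 195]
0.44 [-5, -139, 200]
0.39 [-5, -150, 205]
0.34 [-5, -161, 210]
0.29 [-6, -173, 213]
0.24 [-6, -185, 217]
0.19 [-6, -196, 219]
0.14 [-6, -209, 221]
```

Emit:
step_arm(targets=[-3,0,12,0,1,-3,-2,24,0,1,-3,-5,36,0,1,-3,-8,47,0,1,-3,-12,59,0,1,-3,-16,71,0,1,-3,-21,82,0,1,-3,-26,93,0,1,-3,-32,103,0,1,-3,-38,114,0,1,-4,-45,124,0,1,-4,-53,133,0,1])

```text
t: 30.98
eef_pos: [603.9, 173.2, 21.6]
eef_rot: [0.028, 0.707, -0.017, 0.707]
force: [-0.7, 0.1, -0.2]
finger_gap: -0.4
```

```bash
python3 - <<'E'
from h import *
st();knob();knob("wrist");arcrows(np.arange(.84,.1,-.05),20)
E
```

```text
t 30.9833 [603.9 173.2  21.6] j [ 0.27  0.51 -0.06  1.    0.01  0.34] gap -0.4 F [-0.7  0.1 -0.2]
scene knob 20 [623. 158.  81.] angle 0.79
wrist knob 370 [613. 151.  67.] angle 0.795
0.84 [1, -7, 7]
0.79 [1, -16, 16]
0.74 [1, -24, 24]
0.69 [1, -34, 32]
0.64 [1, -43, 40]
0.59 [1, -53, 47]
0.54 [1, -64, 53]
0.49 [0, -74, 59]
0.44 [0, -85, 65]
0.39 [0, -96, 70]
0.34 [0, -108, 74]
0.29 [0, -119, 78]
0.24 [0, -131, 81]
0.19 [-1, -143, 84]
0.14 [-1, -155, 86]
```

Emit:
step_arm(targets=[1,-7,7,0,1,1,-16,16,0,1,1,-24,24,0,1,1,-34,32,0,1,1,-43,40,0,1,1,-53,47,0,1,1,-64,53,0,1,0,-74,59,0,1,0,-85,65,0,1,0,-96,70,0,1,0,-108,74,0,1,0,-119,78,0,1])

```text
t: 32.08
eef_pos: [673.3, 48.9, 19.7]
eef_rot: [0.028, 0.707, -0.017, 0.707]
force: [-0.7, 0.1, 0.2]
finger_gap: -0.0
```

```bash
python3 - <<'E'
from h import *
st();knob();arcrows(np.arange(.28,.05,-.015),20);d=cam("wrist");save(d,"w8.png")
E
```

```text
t 32.0833 [673.3  48.9  19.7] j [0.06 0.58 0.08 1.06 0.02 0.13] gap -0.0 F [-0.7  0.1  0.2]
scene knob 6 [683.  28.  84.] angle 0.206
0.28 [0, -1, 1]
0.265 [0, -4, 2]
0.25 [-1, -8, 3]
0.235 [-1, -11, 4]
0.22 [-1, -15, 5]
0.205 [-1, -18, 5]
0.19 [-1, -22, 6]
0.175 [-1, -26, 7]
0.16 [-1, -29, 7]
0.145 [-1, -33, 8]
0.13 [-1, -37, 8]
0.115 [-1, -40, 9]
0.1 [-1, -44, 9]
0.085 [-1, -47, 10]
0.07 [-1, -51, 10]
0.055 [-1, -55, 10]
```

View pics/w8.png

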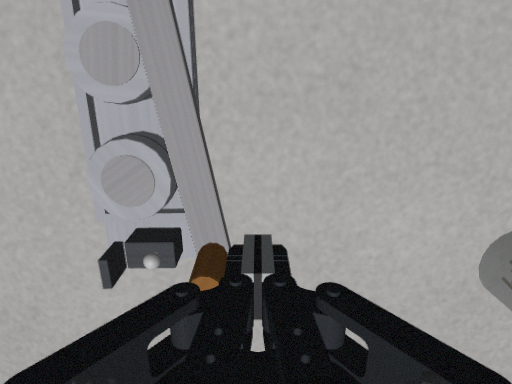

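The wrist view shows the knob (208,265) against the fingers, the catch block and ball at (155,248), and the stop at (112,265). Push on into the catch in small steps.

Emit:
step_arm(targets=[0,-4,2,0,1,-1,-8,3,0,1,-1,-11,4,0,1,-1,-15,5,0,1,-1,-18,5,0,1,-1,-22,6,0,1,-1,-26,7,0,1,-1,-29,7,0,1,-1,-33,8,0,1,-1,-35,8,0,1,-1,-37,8,0,1,-1,-37,8,0,1])

```text
t: 33.18
eef_pos: [678.7, 12.5, 20.1]
eef_rot: [0.029, 0.707, -0.017, 0.707]
force: [-0.6, 0.9, 1.3]
finger_gap: -0.1
```

Emit:
step_arm(targets=[0,-2,0,0,1,0,-4,1,0,1,0,-5,1,0,1,0,-5,1,0,1])

```text
t: 33.52
eef_pos: [678.8, 9.2, 20.2]
eef_rot: [0.029, 0.707, -0.016, 0.707]
force: [-2.0, 4.7, 1.9]
finger_gap: 0.2
```

Emit:
step_arm(targets=[0,-1,0,0,1,0,-2,0,0,1,0,-2,0,0,1])

```text
t: 33.77
eef_pos: [679.1, 5.7, 20.0]
eef_rot: [0.028, 0.707, -0.017, 0.707]
force: [-0.5, 0.0, 0.2]
finger_gap: -0.0
```

```bash
python3 - <<'E'
from h import *
st();knob();knob("wrist");d=cam("wrist");save(d,"w9.png")
P=cloud(d);z=P[...,2];a=(P-H)@RX;b=(P-H)@RY;m=(z>48)&(z<55)&(a>40)&(a<225)&(abs(b)<50)&(d["color"].min(-1)>70)
f=np.polyfit(a[m],b[m],1);print("bar slope",m.sum(),f)
E
```

```text
t 33.7667 [679.1   5.7  20. ] j [0.   0.59 0.09 1.07 0.02 0.07] gap -0.0 F [-0.5  0.   0.2]
scene knob 2 [688. -17.  78.] angle 0.025
wrist knob 1522 [673. -19.  78.] angle 0.013
bar slope 8392 [ 0.00310789 -0.01961072]
```

Force peaked at 4.7 N then fell to zero, and bar slope is ≈0.00 rad: it snapped shut. Retreat and look at the key.

```bash
python3 - <<'E'
from h import *
go([530,330,150],1.505)
E
```

```text
go [530 330 150] shift [-125.2  316.1 -169.9] yaw now 1.506 turn 0.001
```

Emit:
step_arm(targets=[0,15,0,0,1,-10,30,0,0,1,-50,40,0,0,1,-90,50,0,0,-1,-130,70,-10,0,-1,-130,110,-30,0,-1,-130,150,-60,0,-1,-130,190,-90,0,-1,-130,220,-115,0,-1,-130,250,-140,0,-1,-130,280,-160,0,-1,-130,312,-173,0,-1])

```text
t: 34.92
eef_pos: [525.3, 325.1, 156.3]
eef_rot: [0.028, 0.706, -0.017, 0.707]
force: [1.0, 1.1, 0.4]
finger_gap: 85.6
```

Emit:
step_arm(targets=[0,0,0,0,-1,0,0,0,0,-1])

```text
t: 35.08
eef_pos: [526.3, 326.3, 155.8]
eef_rot: [0.027, 0.706, -0.015, 0.707]
force: [0.5, -0.4, 0.3]
finger_gap: 85.4
```

```bash
cat >> h.py <<'E'
def key(n="wrist"):
    d=cam(n);P=cloud(d);z=P[...,2];m=(z>58)&(z<86)&(abs(P[...,0]-520)<45)&(abs(P[...,1]-352)<45)&(d["depth"]>0)
    t=m&(z>75)
    for nm,k in(("all",m),("top",t)):
        q=P[k][:,:2].astype(np.float32)
        if len(q)<5: print(nm,len(q));continue
        c,wh,an=cv2.minAreaRect(q);an=np.deg2rad(an)+(0 if wh[0]>wh[1] else np.pi/2);print(n,nm,len(q),np.round(c,1),np.round(wh,1),"long axis",round(an%np.pi,3),"z",np.percentile(P[k][:,2],[5,95]).round(1))
    return d
E
python3 - <<'E'
from h import *
st();d=key();save(d,"w10.png");key("scene");knob("side");inrack(cam("scene"));print(plane(d,[[256,200]],40))
E
```

```text
t 35.0833 [526.3 326.3 155.8] j [0.55 0.41 0.14 1.29 0.01 0.61] gap 85.4 F [ 0.5 -0.4  0.3]
wrist all 612 [514.2 352.6] [39.9 10.2] long axis 0.627 z [64.6 80.7]
wrist top 531 [514.3 352.6] [39.8 10.1] long axis 0.631 z [76.9 80.7]
scene all 66 [518.  350.8] [39.7  9.2] long axis 0.625 z [58.8 81.9]
scene top 44 [517.7 350.2] [38.9  8.4] long axis 0.592 z [75.8 82.1]
side knob 18 [676. -27.  79.] angle -0.02
inrack x,y [-49.7   8.3] dia 39.6 z med 39.5 px [252. 189.] 47
inrack x,y [11.9  9.8] dia 41.6 z med 39.9 px [238. 200.] 48
inrack x,y [76.3  9.7] dia 39.4 z med 39.3 px [223. 212.] 49
[[555.40127068 325.72057678  40.        ]]
```

View pics/w10.png

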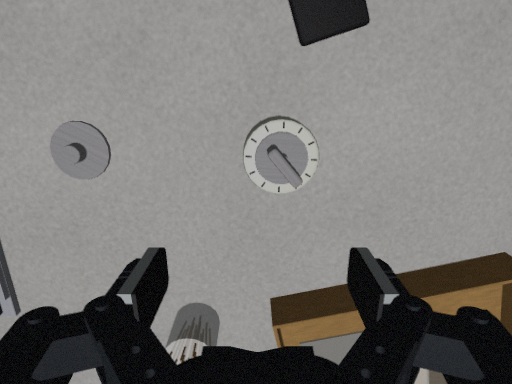

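The view shows the timer at (281,157), its wing pointing from (272,150) to (298,185), length 40 and width 10 as expected. Centre is about (515,352) and long axis 0.627.

```bash
python3 - <<'E'
from h import *
go([515,352.3,70],2.198);go([515,352.3,18],2.198)
E
```

```text
go [515.  352.3  70. ] shift [ 85.5  27.7 -15.2] yaw now 1.505 turn -0.693
go [515.  352.3  18. ] shift [137.5  26.9 -15.2] yaw now 1.505 turn -0.693
```

Emit:
step_arm(targets=[30,10,-5,-0.12,-0.3,60,20,-10,-0.24,-0.3,85,28,-15,-0.36,-0.3,85,28,-15,-0.48,-0.3,85,28,-15,-0.6,-0.3,85,28,-15,-0.693,-0.3,85,28,-15,-0.693,-0.3,85,28,-15,-0.693,-0.3,85,28,-15,-0.693,-0.3])

```text
t: 36.03
eef_pos: [515.3, 352.5, 70.4]
eef_rot: [-0.212, 0.671, 0.222, 0.675]
force: [-0.5, -0.6, -0.8]
finger_gap: 55.7
```

```bash
python3 - <<'E'
from h import *
st();d=key();go([515,352.3,18],2.198)
E
```

```text
t 36.0333 [515.3 352.5  70.4] j [ 0.59  0.46 -0.    1.1   0.01 -0.03] gap 55.7 F [-0.5 -0.6 -0.8]
wrist all 1108 [514.1 352.1] [39.6  9.9] long axis 0.618 z [65.5 80.5]
wrist top 974 [514.2 352.1] [39.4  9.5] long axis 0.632 z [77.2 80.6]
go [515.  352.3  18. ] shift [52.4 -0.8 -0.9] yaw now 2.195 turn -0.003
```

Emit:
step_arm(targets=[20,0,-1,0,-0.3,40,-0.5,-1,0,-0.3,52,-0.5,-1,0,-0.3,52,-0.5,-1,0,-0.3,52,-0.5,-1,0,1,52,-0.5,-1,0,1,52,-0.5,-1,0,1,52,-0.5,-1,0,1,52,-0.5,-1,0,1,52,-0.5,-1,0,1,52,-0.5,-1,0,1])

```text
t: 37.0
eef_pos: [515.3, 353.1, 19.5]
eef_rot: [-0.213, 0.67, 0.223, 0.675]
force: [0.1, -2.6, 5.6]
finger_gap: 9.1
```

Emit:
step_arm(targets=[0,0,0,0.12,1,0,0,0,0.24,1,0,0,0,0.36,1,0,0,0,0.48,1,0,0,0,0.6,1,0,0,0,0.72,1,0,0,0,0.84,1,0,0,0,0.96,1,0,0,0,1.08,1,0,0,0,1.2,1,0,0,0,1.32,1,0,0,0,1.44,1])

```text
t: 38.0
eef_pos: [515.2, 352.0, 19.5]
eef_rot: [0.286, 0.65, -0.276, 0.648]
force: [0.7, -6.8, 8.6]
finger_gap: 9.1
```

```bash
python3 - <<'E'
from h import *
st();print(arm.state()["moment"]);d=key();M=R.from_quat(arm.state()["eef_rot"]).as_matrix();print(np.arctan2(M[1,1],M[0,1]))
E
```

```text
t 38.0 [515.2 352.   19.5] j [ 0.59  0.5  -0.08  0.98  0.01  1.41] gap 9.1 F [ 0.7 -6.8  8.6]
[-1.80046052 -0.33811631  0.06875609]
wrist all 3470 [514.1 353.8] [33.  33.2] long axis 3.073 z [64.2 84. ]
wrist top 2506 [514.1 353.8] [32.9 33.1] long axis 3.073 z [76.5 84.4]
0.7426756454085862
```

Emit:
step_arm(targets=[0,0,0,0.12,1,0,0,0,0.24,1,0,0,0,0.36,1,0,0,0,0.48,1,0,0,0,0.6,1,0,0,0,0.72,1,0,0,0,0.84,1,0,0,0,0.96,1,0,0,0,1.08,1,0,0,0,1.2,1,0,0,0,1.32,1,0,0,0,1.4,1])

```text
t: 39.05
eef_pos: [514.4, 352.0, 19.4]
eef_rot: [0.636, 0.319, -0.63, 0.311]
force: [-2.3, -5.8, 9.8]
finger_gap: 9.0
```

Emit:
step_arm(targets=[0,0,0,0,1,0,0,0,0,-0.3,0,0,0,0,-0.3,0,0,0,0,-0.3,0,0,0,0,-0.3,-20,0,0,0,-0.3,-50,0,0,0,-0.3,-50,0,0,0,-0.3])

```text
t: 39.72
eef_pos: [516.5, 353.8, 73.0]
eef_rot: [0.637, 0.322, -0.627, 0.312]
force: [0.4, 1.2, 0.9]
finger_gap: 55.3
```

```bash
python3 - <<'E'
from h import *
st();d=key();go([514.5,352.3,70]);s=arm.state();M=R.from_quat(s["eef_rot"]).as_matrix();print(np.arctan2(M[1,1],M[0,1]))
E
```

```text
t 39.7167 [516.5 353.8  73. ] j [ 0.59  0.46 -0.    1.1   0.01  2.81] gap 55.3 F [0.4 1.2 0.9]
wrist all 1094 [515.2 353.2] [39.3 10. ] long axis 0.928 z [66.4 80.5]
wrist top 971 [515.1 353.2] [39.3  9.8] long axis 0.923 z [77.  80.6]
go [514.5 352.3  70. ] shift [ 1.  -0.5  1.9] yaw now -0.641 turn None
-0.6406784950047006
```

Key turned 2.84 rad, matching the tool. Turn back half a turn and regrip.

Emit:
step_arm(targets=[0,0,0,-1.5,-0.3,0,0,0,-1.5,-0.3,0,0,0,-1.5,-0.3,0,0,0,-1.5,-0.3,0,0,0,-1.5,-0.3,0,0,0,-1.5,-0.3,0,0,0,-1.5,-0.3,0,0,0,-1.5,-0.3,0,0,0,-1.5,-0.3,0,0,0,-1.5,-0.3,0,0,0,-1.5,-0.3,0,0,0,-1.5,-0.3])

```text
t: 40.77
eef_pos: [514.0, 352.1, 67.4]
eef_rot: [0.249, 0.665, -0.239, 0.662]
force: [0.6, -0.3, 0.8]
finger_gap: 55.5
```

Emit:
step_arm(targets=[0,0,0,-1.637,-0.3,0,0,0,-1.637,-0.3,0,0,0,-1.637,-0.3,0,0,0,-1.637,-0.3,0,0,0,-1.637,-0.3,0,0,0,-1.637,-0.3,0,0,0,-1.637,-0.3,0,0,0,-1.637,-0.3,0,0,0,-1.637,-0.3,0,0,0,-1.637,-0.3,0,0,0,-1.637,-0.3,0,0,0,-1.637,-0.3])

```text
t: 41.77
eef_pos: [513.9, 352.1, 67.4]
eef_rot: [-0.269, 0.65, 0.279, 0.654]
force: [0.1, -0.6, -0.6]
finger_gap: 55.5
```

Emit:
step_arm(targets=[0,0,0,-0.14,-0.3,0,0,0,-0.14,-0.3,0,0,0,-0.14,-0.3])

```text
t: 42.02
eef_pos: [514.0, 352.1, 67.6]
eef_rot: [-0.311, 0.63, 0.321, 0.635]
force: [-0.0, -1.0, -0.8]
finger_gap: 55.6
```

```bash
python3 - <<'E'
from h import *
st();d=key();go([514.5,352.3,18],.924+np.pi/2)
E
```

```text
t 42.0167 [514.  352.1  67.6] j [ 0.59  0.46 -0.01  1.09  0.01 -0.33] gap 55.6 F [-0.  -1.  -0.8]
wrist all 1150 [513.9 352.1] [39.4  9.8] long axis 0.925 z [65.4 80.5]
wrist top 1009 [513.9 352.2] [39.3  9.6] long axis 0.916 z [77.3 80.5]
go [514.5 352.3  18. ] shift [49.7 -0.7 -0.2] yaw now 2.495 turn 0.001
```

Emit:
step_arm(targets=[20,0,0,0,-0.3,40,-0.5,0,0,-0.3,49,-0.5,0,0,-0.3,49,-0.5,0,0,-0.3,49,-0.5,0,0,1,49,-0.5,0,0,1,49,-0.5,0,0,1,49,-0.5,0,0,1,49,-0.5,0,0,1,49,-0.5,0,0,1,49,-0.5,0,0,1])

```text
t: 42.98
eef_pos: [515.2, 353.2, 20.4]
eef_rot: [-0.312, 0.629, 0.321, 0.636]
force: [-2.8, 0.6, 6.6]
finger_gap: 9.1
```

Emit:
step_arm(targets=[0,0,0,0.12,1,0,0,0,0.24,1,0,0,0,0.36,1,0,0,0,0.48,1,0,0,0,0.6,1,0,0,0,0.72,1,0,0,0,0.84,1,0,0,0,0.96,1,0,0,0,1.08,1,0,0,0,1.2,1,0,0,0,1.32,1,0,0,0,1.44,1])

```text
t: 43.98
eef_pos: [515.4, 352.0, 20.4]
eef_rot: [0.186, 0.684, -0.176, 0.683]
force: [-1.3, -3.6, 8.1]
finger_gap: 9.3
```

Emit:
step_arm(targets=[0,0,0,0.12,1,0,0,0,0.24,1,0,0,0,0.36,1,0,0,0,0.48,1,0,0,0,0.6,1,0,0,0,0.72,1,0,0,0,0.84,1,0,0,0,0.96,1,0,0,0,1.08,1,0,0,0,1.2,1,0,0,0,1.32,1,0,0,0,1.44,1])

```text
t: 44.98
eef_pos: [514.5, 351.8, 20.3]
eef_rot: [0.59, 0.399, -0.584, 0.39]
force: [-4.3, -4.2, 10.2]
finger_gap: 9.1
```

Emit:
step_arm(targets=[0,0,0,0.12,1,0,0,0,0.22,1,0,0,0,0.22,1,0,0,0,0.22,-0.3,0,0,0,0.22,-0.3,0,0,0,0.22,-0.3,0,0,0,0.22,-0.3,-20,0,0,0.22,-0.3,-49,0,0,0.22,-0.3,-49,0,0,0.22,-0.3])

```text
t: 45.82
eef_pos: [516.9, 353.4, 72.9]
eef_rot: [0.631, 0.335, -0.621, 0.325]
force: [0.9, -0.2, 0.7]
finger_gap: 55.7
```

```bash
python3 - <<'E'
from h import *
st();d=key();go([514.5,352.3,70],0)
E
```

```text
t 45.8167 [516.9 353.4  72.9] j [ 0.59  0.46 -0.    1.1   0.01  2.76] gap 55.7 F [ 0.9 -0.2  0.7]
wrist all 1083 [515.2 353.2] [39.3  9.9] long axis 0.968 z [65.7 80.6]
wrist top 956 [515.1 353.2] [39.2  9.7] long axis 0.959 z [77.2 80.7]
go [514.5 352.3  70. ] shift [ 1.  -1.2  1.8] yaw now -0.601 turn -0.601
```

Key at ≈5.95 rad, so 1.25 remains. Regrip again.

Emit:
step_arm(targets=[0,0,0,-1.5,-0.3,0,0,0,-1.5,-0.3,0,0,0,-1.5,-0.3,0,0,0,-1.5,-0.3,0,0,0,-1.5,-0.3,0,0,0,-1.5,-0.3,0,0,0,-1.5,-0.3,0,0,0,-1.5,-0.3,0,0,0,-1.5,-0.3,0,0,0,-1.5,-0.3,0,0,0,-1.5,-0.3,0,0,0,-1.5,-0.3])

```text
t: 46.87
eef_pos: [514.4, 351.7, 67.4]
eef_rot: [0.236, 0.67, -0.226, 0.667]
force: [-0.2, -0.7, -0.1]
finger_gap: 55.4
```

Emit:
step_arm(targets=[0,0,0,-1.5,-0.3,0,0,0,-1.5,-0.3,0,0,0,-1.5,-0.3,0,0,0,-1.5,-0.3,0,0,0,-1.5,-0.3,0,0,0,-1.5,-0.3,0,0,0,-1.5,-0.3,0,0,0,-1.5,-0.3,0,0,0,-1.5,-0.3,0,0,0,-1.5,-0.3,0,0,0,-1.5,-0.3,0,0,0,-1.5,-0.3])

```text
t: 47.87
eef_pos: [514.4, 351.7, 67.4]
eef_rot: [-0.282, 0.644, 0.291, 0.649]
force: [-0.4, -0.2, 0.3]
finger_gap: 55.5
```

Emit:
step_arm(targets=[0,0,0,-0.14,-0.3,0,0,0,-0.14,-0.3,0,0,0,-0.14,-0.3])

```text
t: 48.12
eef_pos: [514.4, 351.8, 67.6]
eef_rot: [-0.324, 0.624, 0.333, 0.629]
force: [0.1, -0.5, -0.6]
finger_gap: 55.3
```

```bash
python3 - <<'E'
from h import *
st();d=key();go([514.5,352.3,18],.963+np.pi/2)
E
```

```text
t 48.1167 [514.4 351.8  67.6] j [ 0.59  0.46 -0.01  1.09  0.01 -0.37] gap 55.3 F [ 0.1 -0.5 -0.6]
wrist all 1147 [514.  352.3] [40.   9.7] long axis 0.965 z [65.2 80.5]
wrist top 1002 [514.  352.4] [39.8  9.6] long axis 0.958 z [77.1 80.6]
go [514.5 352.3  18. ] shift [49.8 -0.1 -0.2] yaw now 2.535 turn 0.001
```

Emit:
step_arm(targets=[20,0,0,0,-0.3,40,0,0,0,-0.3,49,0,0,0,-0.3,49,0,0,0,-0.3,49,0,0,0,1,49,0,0,0,1,49,0,0,0,1,49,0,0,0,1,49,0,0,0,1,49,0,0,0,1,49,0,0,0,1])

```text
t: 49.08
eef_pos: [515.2, 353.3, 20.4]
eef_rot: [-0.324, 0.622, 0.334, 0.629]
force: [-2.2, 0.9, 5.9]
finger_gap: 9.1
```

Emit:
step_arm(targets=[0,0,0,0.12,1,0,0,0,0.24,1,0,0,0,0.36,1,0,0,0,0.48,1,0,0,0,0.6,1,0,0,0,0.72,1,0,0,0,0.84,1,0,0,0,0.96,1,0,0,0,1.08,1,0,0,0,1.18,1,0,0,0,1.18,1])

```text
t: 50.0
eef_pos: [515.6, 352.9, 21.1]
eef_rot: [0.076, 0.702, -0.066, 0.705]
force: [1.4, -9.3, 12.3]
finger_gap: 9.4
```

```bash
python3 - <<'E'
from h import *
st();print(arm.state()["moment"]);go([514.5,352.3,18],2.535)
E
```

```text
t 50.0 [515.6 352.9  21.1] j [ 0.6   0.5  -0.08  0.99  0.01  0.8 ] gap 9.4 F [ 1.4 -9.3 12.3]
[-1.88236068 -0.65888924 11.34357604]
go [514.5 352.3  18. ] shift [ 3.1 -0.8 -0.9] yaw now 1.369 turn -1.166
```

Emit:
step_arm(targets=[0,0,0,0.06,1,0,0,0,0.1,1,0,0,0,0.1,1])

```text
t: 50.25
eef_pos: [515.6, 352.9, 21.2]
eef_rot: [0.109, 0.698, -0.099, 0.7]
force: [2.5, -9.7, 12.2]
finger_gap: 9.4
```

```bash
python3 - <<'E'
from h import *
st();print(arm.state()["moment"]);go([514.5,352.3,18],2.535)
E
```

```text
t 50.25 [515.6 352.9  21.2] j [ 0.6   0.5  -0.08  0.99  0.01  0.89] gap 9.4 F [ 2.5 -9.7 12.2]
[-2.1941716  -0.82975397 13.24608222]
go [514.5 352.3  18. ] shift [ 3.2 -0.9 -0.9] yaw now 1.276 turn -1.259
```

The moment shows the stop was reached. Release and look.

Emit:
step_arm(targets=[0,0,0,-0.08,1,0,0,0,-0.08,-0.3,0,0,0,-0.08,-0.3,0,0,0,-0.08,-0.3,0,0,0,-0.08,-0.3,0,0,0,-0.08,-0.3,-20,0,0,-0.08,-0.3,-55,0,0,-0.08,-0.3,-55,0,0,-0.08,-0.3])

```text
t: 51.0
eef_pos: [516.9, 353.3, 79.8]
eef_rot: [0.089, 0.701, -0.075, 0.704]
force: [0.4, 1.4, 0.8]
finger_gap: 55.1
```

```bash
python3 - <<'E'
from h import *
st();d=key();key("scene");go([514.5,352.3,18],2.535)
E
```

```text
t 51.0 [516.9 353.3  79.8] j [0.59 0.45 0.01 1.11 0.01 0.82] gap 55.1 F [0.4 1.4 0.8]
wrist all 1353 [513.9 352.7] [39.6 10.5] long axis 0.552 z [60.9 80.5]
wrist top 956 [514.  352.8] [39.5 10.5] long axis 0.552 z [76.5 80.6]
scene all 62 [517.6 351.2] [41.4 10.6] long axis 0.504 z [63.6 81.3]
scene top 41 [518.  350.6] [37.3  8.1] long axis 0.568 z [76.2 81.5]
go [514.5 352.3  18. ] shift [57.8 -1.3 -0.9] yaw now 1.339 turn -1.196
```

The wing now reads 0.552, but it was at ≈-0.29 when gripped. The overdriven stop threw it back about 0.85 rad on release, so I'll regrip and approach the stop gently this time.

Emit:
step_arm(targets=[0,0,0,-0.12,-0.3,0,0,0,-0.24,-0.3,0,0,0,-0.36,-0.3,0,0,0,-0.48,-0.3,0,0,0,-0.6,-0.3,0,0,0,-0.72,-0.3,0,0,0,-0.784,-0.3,0,0,0,-0.784,-0.3,0,0,0,-0.784,-0.3])

```text
t: 51.85
eef_pos: [514.1, 351.5, 73.4]
eef_rot: [-0.187, 0.679, 0.197, 0.682]
force: [-0.2, 0.4, -0.4]
finger_gap: 55.1
```

```bash
python3 - <<'E'
from h import *
st();d=key();go([514.5,352.5,19],.552+np.pi/2)
E
```

```text
t 51.85 [514.1 351.5  73.4] j [0.59 0.46 0.   1.11 0.01 0.04] gap 55.1 F [-0.2  0.4 -0.4]
wrist all 1106 [514.  352.4] [40.1  9.9] long axis 0.546 z [65.6 80.6]
wrist top 971 [514.  352.5] [39.9  9.8] long axis 0.542 z [77.2 80.6]
go [514.5 352.5  19. ] shift [54.6  0.   0.3] yaw now 2.12 turn -0.002
```

Emit:
step_arm(targets=[20,0,0,0,-0.3,40,0,0,0,-0.3,53,0,0,0,-0.3,53,0,0,0,-0.3,53,0,0,0,1,53,0,0,0,1,53,0,0,0,1,53,0,0,0,1,53,0,0,0,1,53,0,0,0,1,53,0,0,0,1], newtons=25)

```text
t: 52.82
eef_pos: [515.4, 353.0, 22.4]
eef_rot: [-0.187, 0.678, 0.198, 0.683]
force: [0.4, -0.4, 6.6]
finger_gap: 9.6
```

Emit:
step_arm(targets=[0,0,0,0.1,1,0,0,0,0.2,1,0,0,0,0.3,1,0,0,0,0.4,1,0,0,0,0.5,1,0,0,0,0.6,1,0,0,0,0.65,1,0,0,0,0.65,1])

```text
t: 53.48
eef_pos: [516.4, 353.4, 23.0]
eef_rot: [0.037, 0.705, -0.026, 0.708]
force: [4.9, -6.0, 8.8]
finger_gap: 10.7
```

```bash
python3 - <<'E'
from h import *
st();print(arm.state()["moment"]);go([514.5,352.3,18],2.12)
E
```

```text
t 53.4833 [516.4 353.4  23. ] j [ 0.59  0.5  -0.07  0.99  0.01  0.68] gap 10.7 F [ 4.9 -6.   8.8]
[-1.0817989  -1.12706142  7.84443154]
go [514.5 352.3  18. ] shift [ 5.  -1.3 -1.8] yaw now 1.481 turn -0.639
```

Emit:
step_arm(targets=[0,0,0,0.04,1,0,0,0,0.04,1])

```text
t: 53.65
eef_pos: [516.5, 353.4, 23.1]
eef_rot: [0.051, 0.704, -0.04, 0.707]
force: [4.5, -5.5, 8.7]
finger_gap: 11.2
```

```bash
python3 - <<'E'
from h import *
st();print(arm.state()["moment"]);go([514.5,352.3,18],2.12)
E
```

```text
t 53.65 [516.5 353.4  23.1] j [ 0.59  0.5  -0.07  0.99  0.01  0.72] gap 11.2 F [ 4.5 -5.5  8.7]
[-1.25125072 -1.24338443  8.45096749]
go [514.5 352.3  18. ] shift [ 5.1 -1.4 -1.8] yaw now 1.443 turn -0.677
```

Emit:
step_arm(targets=[0,0,0,-0.12,1,0,0,0,-0.24,1,0,0,0,-0.36,1,0,0,0,-0.48,1,0,0,0,-0.55,1,0,0,0,-0.55,1])

```text
t: 54.15
eef_pos: [516.1, 353.5, 22.5]
eef_rot: [-0.14, 0.689, 0.152, 0.694]
force: [2.9, 0.1, 5.8]
finger_gap: 10.4
```

```bash
python3 - <<'E'
from h import *
st();print(arm.state()["moment"]);go([514.5,352.3,18],2.12);d=key();save(d,"w11.png")
E
```

```text
t 54.15 [516.1 353.5  22.5] j [ 0.59  0.5  -0.07  0.99  0.01  0.18] gap 10.4 F [2.9 0.1 5.8]
[ 0.15963888 -0.71763556  0.49902618]
go [514.5 352.3  18. ] shift [ 4.4 -0.5 -2. ] yaw now 1.987 turn -0.133
wrist all 3312 [513.8 351.6] [34.  32.3] long axis 1.297 z [65.2 84. ]
wrist top 2455 [513.9 351.6] [34.  32.3] long axis 1.304 z [76.4 84.6]
```

View pics/w11.png

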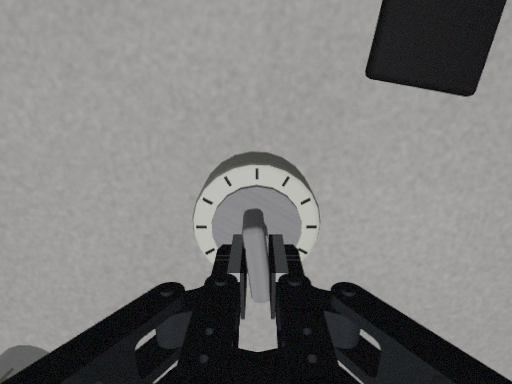

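The wing (255,255) is slightly askew to the pads: it stayed put while the tool turned, so it is at its stop. Unload and release.

Emit:
step_arm(targets=[0,0,0,-0.1,1,0,0,0,-0.1,1,0,0,0,-0.1,0.5,0,0,0,-0.1,0,0,0,0,-0.1,-0.3,0,0,0,-0.1,-0.3,0,0,0,-0.1,-0.3,-20,0,0,-0.1,-0.3,-60,0,0,-0.1,-0.3,-60,0,0,-0.1,-0.3])

```text
t: 55.03
eef_pos: [517.2, 353.4, 87.4]
eef_rot: [-0.173, 0.68, 0.185, 0.688]
force: [1.6, 0.8, 1.2]
finger_gap: 55.2
```

```bash
python3 - <<'E'
from h import *
st();d=key();key("scene")
E
```

```text
t 55.0333 [517.2 353.4  87.4] j [0.59 0.45 0.02 1.13 0.01 0.08] gap 55.2 F [1.6 0.8 1.2]
wrist all 967 [513.9 352.3] [39.5 10. ] long axis 0.54 z [66.8 80.5]
wrist top 862 [513.9 352.3] [39.5 10. ] long axis 0.54 z [77.1 80.6]
scene all 61 [517.9 351.1] [39.1 10.2] long axis 0.512 z [61.1 81.4]
scene top 43 [517.3 351.1] [38.   9.5] long axis 0.512 z [75.5 81.5]
```

The wing stays at 0.54 after a second push, and resistance starts exactly there: 6.36 rad turned, so it started ≈0.84 wound. The key is fully wound. I'll back off and do a final check.

Emit:
step_arm(targets=[-40,0,0,0,-0.3,-80,0,0,0,-0.3,-100,0,0,0,-0.3,-100,0,0,0,-0.3,-100,0,0,0,-0.3])

```text
t: 55.55
eef_pos: [514.9, 350.4, 181.4]
eef_rot: [-0.174, 0.682, 0.184, 0.686]
force: [-0.1, -0.4, 0.2]
finger_gap: 55.7
```

```bash
python3 - <<'E'
from h import *
st();key("scene");e=cam("side");moulds("side");inrack(e);knob("side");knob()
P=cloud(e);z=P[...,2];a=(P-H)@RX;b=(P-H)@RY;m=(z>46)&(z<56)&(a>30)&(a<225)&(abs(b)<40);print("bar",m.sum(),np.polyfit(a[m],b[m],1).round(3))
f=cam("scene")
cv2.imwrite("pics/c12.png",cv2.cvtColor(np.hstack([cv2.resize(x["color"][q:q+220,p:p+200],(390,429),interpolation=cv2.INTER_CUBIC) for x,p,q in((e,200,130),(f,150,110))]),cv2.COLOR_RGB2BGR))
E
```

```text
t 55.55 [514.9 350.4 181.4] j [0.59 0.4  0.2  1.35 0.01 0.08] gap 55.7 F [-0.1 -0.4  0.2]
scene all 65 [518.  351.1] [41.5 10. ] long axis 0.511 z [60.1 81.9]
scene top 44 [517.2 351.2] [40.1  9.1] long axis 0.511 z [76.1 82. ]
[271. 249.] 250 [ 518.2 -182.6] dia 58.1 30.7
[249. 282.] 141 [ 425.8 -275.5] dia 37.3 30.4
[328. 291.] 139 [ 611.4 -360.6] dia 36.1 30.4
[260. 310.] 375 [ 427. -361.] dia 55.7 31.0
inrack x,y [75.5 -6.3] dia 40.9 z med 40.8 px [291. 203.] 45
inrack x,y [11.6 -5.6] dia 41.0 z med 41.0 px [272. 207.] 51
inrack x,y [-51.3  -6.2] dia 39.9 z med 41.2 px [253. 209.] 47
side knob 15 [676. -27.  76.] angle -0.017
scene knob 16 [683. -17.  79.] angle 0.024
bar 310 [ 0.003 -2.59 ]
```

View pics/c12.png

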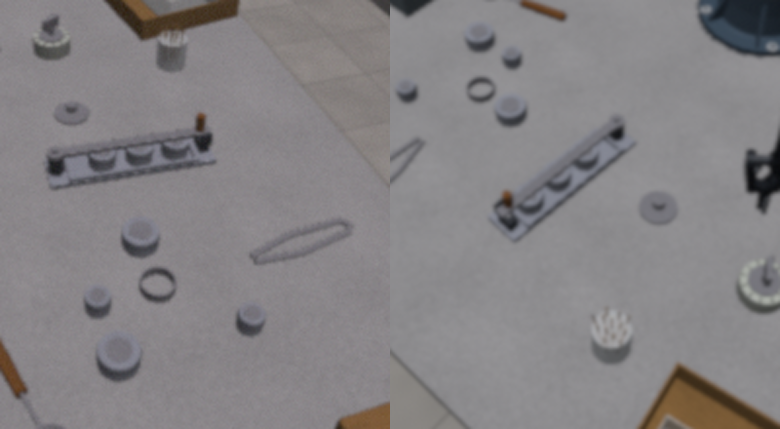

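The final view shows the bar shut over three upright moulds with the knob at the catch, and the small and large moulds, ring, press, pot and tongs in place. Handing in.

```bash
python3 -c "
from rig import arm
print(arm.job_done())"
```

```text
the job is handed in; nothing more can be done
None
```

The job is done and handed in at about 56 s. The one thing I could not fully confirm is how far the key was wound in absolute terms.

- **Bar opened:** I swung the keeper bar out to about 1.3 rad.
- **Moulds:** I stood all three middle-size moulds in the trough at rack x ≈ -50, 12 and 75 mm. The wrist camera showed them flat, with lids at 40 mm and centred to about 1 mm. One of them had been knocked from (516, -363) to (544, -384) before I reached it, so I measured it again before gripping.
- **Bar shut:** I pushed the bar into its catch. The force rose to 4.7 N and then dropped to zero, and the bar now lies at 0.00 rad to within about 0.003.
- **Key:** I wound it clockwise through about 6.36 rad, where it met a hard stop. A second push left the wing at the same angle. That is 0.84 rad short of 7.2, so either the timer started partly wound or that stop is not the end of the winding. I took it as partly wound.
- **Last look:** Both small moulds, both large moulds, the ring, the press, the pot and the tongs look where they started, and the robot is clear of everything.

Three things went wrong or disagreed with the brief:

- **Fingertips:** They sit about 37.5 mm short of the stated tool point. My first sweep of the bar missed because of this. I confirmed it by touching the table, at about 11 N, and corrected for it.
- **Key stop:** I drove past it twice before noticing. The wrist moment reached about 13 N m, though forces stayed near 16 N.
- **Camera agreement:** The scene and side cameras differ from the wrist camera by up to about 4 mm. I relied on the wrist camera.

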